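# Bolt down a filter vessel cover in cross order

### The job

Take the socket wrench from its stand and tighten the four cover bolts clockwise in cross order (each bolt followed by the one opposite), in two passes: first turn each bolt until its washer's pointer has come round to about the yellow tick, and only when all four are there go round again in cross order to about the green tick, never as far as the red. Turn the bolts only with the wrench and do not lean hard on the cover; then put the wrench back upright in its stand, let go, and leave the bottles and the bowl where they stand.

Things in the scene. Friction and masses are not known exactly. Their poses are not given: they have to be found in the camera images.
- vessel: Fixed steel pressure-filter vessel, 208 mm across; origin: centre of its underside. Flat cover top at 82 mm; a low ring with a green window (60 mm across, top at 90 mm) in the middle. Bolts a, b, c, d stand on a 136 mm circle in this order counter-clockwise from above (a opposite c, b opposite d). An outlet stub on its -x side reaches 104 mm from the axis.
- wrench_grip (a point): Centre of the wrench's red T-handle, a bar 76 mm along x, 20 mm thick along y, 30 mm high along z. Straight below it is the square steel socket, 37 mm outside; its mouth opens down, 97 mm below this point. Inside: 24.5 mm across flats, flats parallel to x and y, the lowest 6 mm flared, 14 mm deep. At the start it stands upright in its stand, mouth on the tub's floor.
- wrench: The whole wrench, 0.2 to 0.31 kg; origin at the centre of the socket's mouth, 97 mm below the handle's centre; axes as point wrench_grip. On a bolt head the socket has about 0.12 rad of free play either way.
- stand: Fixed blue stand for the wrench: a square tub 68 mm outside, 52 mm inside, 34 mm high; origin: centre of its underside; the tub's floor is 8 mm above it, sides parallel to x and y. It leaves about 7 mm all round for the socket.
- reagent: Bystander: amber jar with white cap, 60 mm across, 120 mm high; origin at the centre of its underside.
- mortar: Bystander: white ceramic bowl, 90 mm across, 50 mm high; origin at the centre of its underside.
- dropper: Bystander: small clear bottle with red cap, 50 mm across, 100 mm high; origin at the centre of its underside.
- head_a (a point): Bolt a: brass square head, 22 mm across flats, 16 mm high; the socket is fully on when its mouth is 14 mm below the head's top, 2 mm above the washer. Point: centre of the square top, 20 mm above the cover; x, y parallel to the flats. Clockwise from above tightens. It first runs freely (0.03 N m) for an unmarked 0.1 to 0.45 rad, then bites on its washer. Bolts do not rise or sink.
- washer_a (a joint): Dark indicator washer (43 mm across, 4 mm high) under bolt a, with a white pointer. Value: clockwise turn in rad; 0 (pointer straight outward) until the bolt bites, then it turns one for one with the bolt and stays. It starts to move at 0.22 N m, growing by 0.15 N m per rad. Ticks on the cover: yellow at 0.26, green at 0.70, red at 1.0 rad.
- head_b (a point): Bolt b: brass square head, 22 mm across flats, 16 mm high; the socket is fully on when its mouth is 14 mm below the head's top, 2 mm above the washer. Point: centre of the square top, 20 mm above the cover; x, y parallel to the flats. Clockwise from above tightens. It first runs freely (0.03 N m) for an unmarked 0.1 to 0.45 rad, then bites on its washer. Bolts do not rise or sink.
- washer_b (a joint): Dark indicator washer (43 mm across, 4 mm high) under bolt b, with a white pointer. Value: clockwise turn in rad; 0 (pointer straight outward) until the bolt bites, then it turns one for one with the bolt and stays. It starts to move at 0.22 N m, growing by 0.15 N m per rad. Ticks on the cover: yellow at 0.26, green at 0.70, red at 1.0 rad.
- head_c (a point): Bolt c: brass square head, 22 mm across flats, 16 mm high; the socket is fully on when its mouth is 14 mm below the head's top, 2 mm above the washer. Point: centre of the square top, 20 mm above the cover; x, y parallel to the flats. Clockwise from above tightens. It first runs freely (0.03 N m) for an unmarked 0.1 to 0.45 rad, then bites on its washer. Bolts do not rise or sink.
- washer_c (a joint): Dark indicator washer (43 mm across, 4 mm high) under bolt c, with a white pointer. Value: clockwise turn in rad; 0 (pointer straight outward) until the bolt bites, then it turns one for one with the bolt and stays. It starts to move at 0.22 N m, growing by 0.15 N m per rad. Ticks on the cover: yellow at 0.26, green at 0.70, red at 1.0 rad.
- head_d (a point): Bolt d: brass square head, 22 mm across flats, 16 mm high; the socket is fully on when its mouth is 14 mm below the head's top, 2 mm above the washer. Point: centre of the square top, 20 mm above the cover; x, y parallel to the flats. Clockwise from above tightens. It first runs freely (0.03 N m) for an unmarked 0.1 to 0.45 rad, then bites on its washer. Bolts do not rise or sink.
- washer_d (a joint): Dark indicator washer (43 mm across, 4 mm high) under bolt d, with a white pointer. Value: clockwise turn in rad; 0 (pointer straight outward) until the bolt bites, then it turns one for one with the bolt and stays. It starts to move at 0.22 N m, growing by 0.15 N m per rad. Ticks on the cover: yellow at 0.26, green at 0.70, red at 1.0 rad.
Not all that is in view belongs to the job. Of the things that look like the wrench, the larger one is meant. Several things have the shape of the stand; the one meant has the colours described above.

How it is judged (in metres and radians):
On the way, in this order (a step that is already met when the one before it is completed fails the run):
1. the wrench is lifted out of its stand (z of wrench_grip in the frame of stand above 0.13 m), for 0.1 s.
2. first pass done: all four washers are turned past 0.1 rad (value of joint each of washer_a, washer_b, washer_c, washer_d above 0.1 rad), for 0.1 s.
3. second pass done: all four washers are turned past 0.5 rad (value of joint each of washer_a, washer_b, washer_c, washer_d above 0.5 rad), for 0.1 s.
At the end, for the whole second after the job is handed in: All four washers stand between 0.5 and 0.92 rad, and the wrench is at rest upright (within 0.1 rad) in its stand: its mouth within 12 mm of the stand's centre and less than 13 mm above the stand's underside (on the tub's floor) (all of step 3 and value of joint each of washer_a, washer_b, washer_c, washer_d below 0.92 rad and horizontal distance between wrench and stand below 0.012 m and z of wrench in the frame of stand below 0.013 m and angle between wrench's own z axis and vertical below 0.1 rad and linear speed of wrench below 0.02 m/s); the robot touches nothing.
It fails at once if a bolt is overtightened: its washer turned past 0.92 rad, nearly to the red tick (value of joint any of washer_a, washer_b, washer_c, washer_d above 0.92 rad).
It fails at once if a bolt is turned past 0.45 rad while another has not had its first pass (below 0.1 rad) (value of joint any of washer_a, washer_b, washer_c, washer_d above 0.45 rad and value of joint any of washer_a, washer_b, washer_c, washer_d below 0.1 rad).
It fails at once if out of cross order: in a pass, two neighbouring bolts are past 0.1 rad (second pass: 0.45 rad) while the other two are not ((value of joint each of washer_a, washer_b above 0.1 rad and value of joint each of washer_c, washer_d below 0.1 rad) or (value of joint each of washer_b, washer_c above 0.1 rad and value of joint each of washer_d, washer_a below 0.1 rad) or (value of joint each of washer_c, washer_d above 0.1 rad and value of joint each of washer_a, washer_b below 0.1 rad) or (value of joint each of washer_d, washer_a above 0.1 rad and value of joint each of washer_b, washer_c below 0.1 rad) or (value of joint each of washer_a, washer_b above 0.45 rad and value of joint each of washer_c, washer_d below 0.45 rad) or (value of joint each of washer_b, washer_c above 0.45 rad and value of joint each of washer_d, washer_a below 0.45 rad) or (value of joint each of washer_c, washer_d above 0.45 rad and value of joint each of washer_a, washer_b below 0.45 rad) or (value of joint each of washer_d, washer_a above 0.45 rad and value of joint each of washer_b, washer_c below 0.45 rad)).
It fails at once if the wrench is pressed on the vessel, cover or bolts with more than 80 N, or the hand touches them with more than 3 N (contact force between wrench and vessel above 80 N or contact force between any of the fingers, the arm and vessel above 3 N).
It fails at once if a bystander is moved more than 30 mm or tipped (distance of any of reagent, mortar, dropper from where it was at the start of the episode above 0.03 m or angle between any of reagent, mortar, dropper's own z axis and vertical above 0.4 rad).
It also fails if it takes over 72 s, if anything falls off the work surface, if the arm or the gripper's body presses on something with over 40 N, if the wrist force passes 120 N, or if a joint passes its speed limit or range.

### The arm

A 6-joint arm with a two-finger parallel gripper is mounted at the origin on the work surface. World frame = base frame: x ahead of the robot, y to its left, z up, the work surface at z = 0. Lengths are in mm, angles in rad, forces in N, time in s.
With the tool pointing down it reaches from about 275 to 1000 mm from the base axis. Payload 8.4 kg.
Tool frame: the origin (TCP) lies at the very end of the fingers, on their centre line; the grasp point (between the pads) lies behind it (r.grip_point_offset is the x of the grasp point in the tool frame, in mm); x points along the fingers, z is the direction in which the jaws open and shut, and the axes are right-handed (so a half turn about x gives the same grasp; the last joint's range is limited). The gripper opens to 85 mm and grips with 20 to 120 N. Pads are 22 mm wide; open, the fingers measure 114 mm over their backs; the gripper's body (76 mm by 85 mm) begins 54 mm behind the grasp point. The pads swing forward as they close: fully open they stand 13 mm farther back than shut.
Start: joints at [1.303, 0.353, 1.633, -0, 1.155, -0.002], TCP at [164.174, 603.054, 231.281] pointing down, gripper open.
Joint ranges: [-2.63, 2.63], [-0.92, 2.1], [0.06, 2.66], [-1.3, 4.44], [0, 2.69], [-3.02, 3.02]. Speed limits (rad/s): [2.22, 2.22, 2.79, 3.14, 3.14, 3.14].

### API

Orientations are given as [roll, pitch, yaw] about the fixed x, y, z axes, in that order (R = Rz(yaw) Ry(pitch) Rx(roll)).
In Python, from rig import r, vision, order gives the robot as it stands. The module is installed in compiled form; this text tells all that it offers.
- The arm moves only by the tool step_arm, never from a script. Its argument "rows" is a list of rows, each a list of 7 numbers: the shift along the world's x, y, z in mm, then the turn, a rotation vector about the world's x, y, z in rad, then the finger opening in mm, from 0 to 85.4. A call has exactly 8 rows; each row is the pose to reach, as a shift and turn from the pose measured when the call began; what a row does not reach only later rows make up. A row lasts 1/8 s, in which the tool goes at most 62.5 mm and 10.7 degrees, less where a joint would pass 70% of its speed; a pose out of reach is approached as far as the arm can. A call with a gripper value outside its range is refused whole. The fingers move at their own pace and stop on an object; "force" is the grip in N (left out, the last holds). Time passes only in rows, so rows that repeat a pose let the fingers close, or fill a call up. It gives the time, the measured TCP pose, the force and the opening at its end, in the units of the state.
- r.sense(): the state, without advancing time (a new reading comes with each control period).
- vision.grab_frame(name): name is "scene" or "top" or "wrist"; returns (picture, depth): 420x560x3 uint8, red, green, blue; 420x560 float32, mm along the optical axis (not along the pixel's ray), 0 where there is no reading.
- vision.camera_info(name): a dict with "K" (3x3 intrinsics, pixels), "origin" and "attitude" of the camera in the world; the wrist camera has in their place "tool_from_camera" (4x4, takes a point from camera to tool coordinates, whose origin is the TCP and whose axes are the tool frame's). Camera axes: x right, y down, z forward; pixel columns grow to the right and rows downward; lengths in mm; the calibration is good to about 2 mm. The wrist camera is an equidistant fisheye: a pixel r from the principal point sees the ray r / f radians off the axis. A picture is of the moment at which its call begins: read the wrist's pose just before it. camera_info takes no time and is no camera call.
- order.sign_off(): hands the job in, once; it reports no verdict.
The state is a dict: "clock": time; "qpos": joint angles; "qvel": joint speeds; "joint_efforts": joint torques, N m; "eef_pos": TCP position; "tcp_rot": TCP orientation; "contact_force": force on the tool from outside, world axes, zero at the start; "wrist_torque": the same for the moment, N m; "opening": opening from 0.0 (shut) to 1.0 (fully open).
Only numpy, scipy, OpenCV 4.12 (cv2) and the standard library are available. Lean on these libraries where they do the work, as an engineer would, in place of code of your own. Each camera call takes 0.05 s, during which the arm holds its last target.

## Working session

There is one attempt and no reset: what is moved stays moved. The work goes in short steps, Python scripts to look and compute and a tool call to move; the robot and the scene stay as the last step left them, time stands still between calls to the robot, and variables do not carry over. Pictures are saved under pics/ and viewed, and the job is handed in when it is done.

Besides the shell and the picture viewer there is one more tool, called after "Emit:" as name([rows], argument=value, ...), one row to a line, values as JSON. step_arm: Moves the arm, as the interface text tells. Its arguments: {"type":"object","properties":{"rows":{"type":"array"},"force":{"type":"number"}},"required":["rows"]}

```bash
mkdir -p pics; cat > h.py <<'E'
from rig import r, vision, order
import numpy as np, cv2
def grab(n,fn=None):
    s=r.sense(); p,d=vision.grab_frame(n)
    if fn: cv2.imwrite('pics/'+fn,cv2.cvtColor(p,cv2.COLOR_RGB2BGR))
    return s,p,d
E
python3 - <<'E'
from h import *
print(r.sense()); print(r.grip_point_offset)
for n in ['scene','top','wrist']:
    print(n,vision.camera_info(n))
    s,p,d=grab(n,n+'0.png'); np.save('pics/'+n+'0_d.npy',d)
E
```

```text
{'clock': 0.0, 'qpos': array([ 1.30258469e+00,  3.53636683e-01,  1.63416428e+00, -2.40634040e-05,
        1.15519946e+00, -2.41522988e-03]), 'qvel': array([ 0.00212658,  0.00020198,  0.00116862, -0.00159449,  0.00255149,
       -0.00171906]), 'joint_efforts': array([-9.00094819e-04, -6.05216074e+01, -3.42046988e+01, -2.07519824e-04,
        9.10491130e-03, -1.53880825e-05]), 'eef_pos': array([164.05936345, 602.57213335, 230.55594436]), 'tcp_rot': array([-3.12838067,  1.56938838, -1.82337103]), 'contact_force': array([0.09361529, 0.70433449, 0.1423086 ]), 'wrist_torque': array([ 0.08393011, -0.02975317,  0.04739591]), 'opening': 0.9997443404352141}
-18.700000000000003
scene {'K': array([[400.78492177,   0.        , 275.70143576],
       [  0.        , 400.78492177, 205.39055299],
       [  0.        ,   0.        ,   1.        ]]), 'origin': array([1202.64617004,   12.7519465 ,  916.26992726]), 'attitude': array([-2.48798214,  0.01682386,  1.55365616])}
top {'K': array([[460.83127695,   0.        , 287.63421276],
       [  0.        , 460.83127695, 197.4681759 ],
       [  0.        ,   0.        ,   1.        ]]), 'origin': array([ 433.43108073,  -13.44618398, 1293.38911499]), 'attitude': array([-3.02381327,  0.01445974, -1.56695215])}
wrist {'K': array([[325.1922621 ,   0.        , 274.13800109],
       [  0.        , 325.1922621 , 209.69491869],
       [  0.        ,   0.        ,   1.        ]]), 'tool_from_camera': array([[ 8.98849562e-04, -3.10324033e-01,  9.50630415e-01,
        -1.40635460e+02],
       [ 1.58061303e-04, -9.50630743e-01, -3.10324290e-01,
         7.96396286e+01],
       [ 9.99999584e-01,  4.29192734e-04, -8.05423806e-04,
        -7.37565883e-01],
       [ 0.00000000e+00,  0.00000000e+00,  0.00000000e+00,
         1.00000000e+00]])}
```

View pics/top0.png

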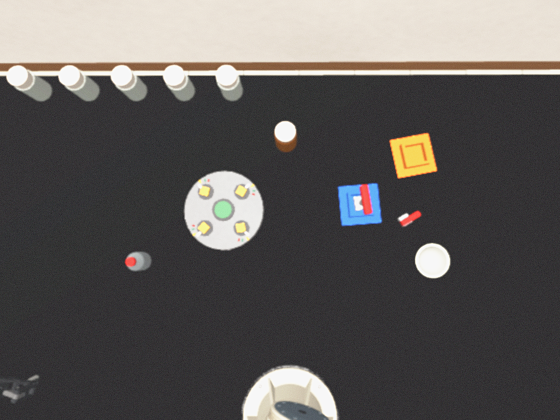

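View pics/scene0.png

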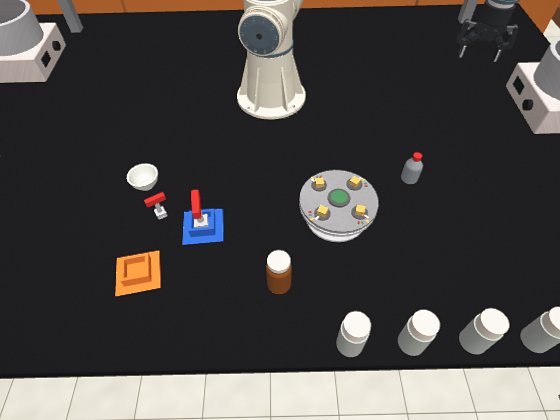

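View pics/wrist0.png

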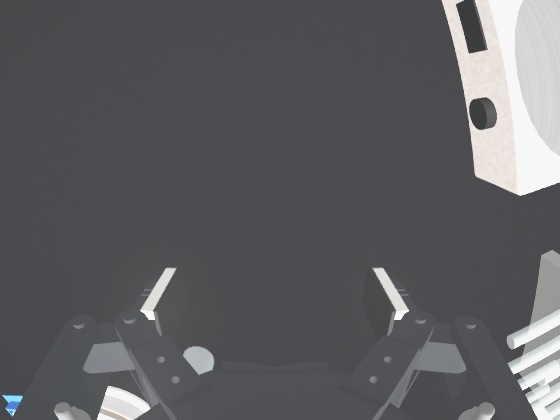

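The vessel is at about (224,210) in the top view and the blue stand with the large red T-wrench at (360,205). Possible mix-ups are the small red wrench at (410,217), the orange stand at (413,155) and the white bottles along the edge. I choose the blue stand and its larger wrench, and check both in close crops.

```bash
cat >> h.py <<'E'
from scipy.spatial.transform import Rotation as Ro
def campose(n,s=None):
    c=vision.camera_info(n)
    if n=='wrist':
        T=np.array(c['tool_from_camera']); Rt=Ro.from_euler('xyz',s['tcp_rot']).as_matrix()
        return c['K'],Rt@T[:3,:3],Rt@T[:3,3]+s['eef_pos']
    return c['K'],Ro.from_euler('xyz',c['attitude']).as_matrix(),np.array(c['origin'])
def rays(n,uv,s=None):
    K,R,o=campose(n,s); uv=np.atleast_2d(np.asarray(uv,float))
    x=(uv[:,0]-K[0,2])/K[0,0]; y=(uv[:,1]-K[1,2])/K[1,1]
    if n=='wrist':
        th=np.hypot(x,y); k=np.where(th>1e-9,np.sin(th)/np.maximum(th,1e-9),1)
        v=np.c_[x*k,y*k,np.cos(th)]
    else: v=np.c_[x,y,np.ones_like(x)]
    return o,v@R.T,v
def plane(n,uv,z,s=None):
    o,w,_=rays(n,uv,s); t=(z-o[2])/w[:,2]; return o+w*t[:,None]
def deproj(n,uv,d,s=None):
    o,w,v=rays(n,uv,s); uv=np.atleast_2d(uv).astype(int); t=d[uv[:,1],uv[:,0]]/v[:,2]; return o+w*t[:,None]
def proj(n,P,s=None):
    K,R,o=campose(n,s); c=(np.atleast_2d(P)-o)@R
    if n=='wrist':
        rr=np.hypot(c[:,0],c[:,1]); th=np.arctan2(rr,c[:,2]); k=th/np.maximum(rr,1e-9)
        return np.c_[c[:,0]*k*K[0,0]+K[0,2],c[:,1]*k*K[1,1]+K[1,2]]
    return np.c_[c[:,0]/c[:,2]*K[0,0]+K[0,2],c[:,1]/c[:,2]*K[1,1]+K[1,2]]
E
python3 - <<'E'
from h import *
np.set_printoptions(precision=1,suppress=True)
for n in ['top','scene']:
    im=cv2.imread(f'pics/{n}0.png'); d=np.load(f'pics/{n}0_d.npy')
    hsv=cv2.cvtColor(im,cv2.COLOR_BGR2HSV)
    print(n,'table',deproj(n,[(60,330),(480,330),(300,300)] if n=='top' else [(60,330),(400,100)],d))
    for name,lo,hi in [('red',(0,150,120),(5,255,255)),('blue',(100,120,60),(125,255,255)),('green',(40,80,40),(85,255,255)),('yel',(20,100,120),(33,255,255))]:
        m=cv2.inRange(hsv,lo,hi); k,l,st,c=cv2.connectedComponentsWithStats(m)
        for i in range(1,k):
            if st[i,4]<25: continue
            ys,xs=np.where(l==i); P=deproj(n,np.c_[xs,ys],d); z=P[:,2]
            print(name,st[i,4],c[i],'mean',P.mean(0),'med',np.median(P,0),'z',np.percentile(z,[2,50,98]))
a=cv2.imread('pics/top0.png'); 
cv2.imwrite('pics/c1.png',np.hstack([cv2.resize(a[165:255,320:440],None,fx=3.3,fy=3.3,interpolation=2),cv2.resize(a[165:255,170:280],None,fx=3.3,fy=3.3,interpolation=2)]))
a=cv2.imread('pics/scene0.png'); 
cv2.imwrite('pics/c2.png',np.hstack([cv2.resize(a[160:250,120:240],None,fx=3.3,fy=3.3,interpolation=2),cv2.resize(a[160:250,290:400],None,fx=3.3,fy=3.3,interpolation=2)]))
E
```

```text
top table [[ 217.4  631.9   -1.7]
 [ 224.4 -519.6   -3.2]
 [ 303.1  -29.2    8.1]]
red 180 [365.2 198.6] mean [ 569.2 -193.7  124.8] med [ 568.7 -194.3  120.3] z [107.1 120.3 125. ]
red 122 [411.4 217.1] mean [ 526.5 -323.6   69.4] med [ 526.1 -323.8   80.3] z [-0.8 80.3 85.3]
red 70 [130.  261.4] mean [407.9 406.3 110.6] med [408.7 409.4  99.5] z [ -0.1  99.5 104.8]
blue 1260 [357.9 205.6] mean [ 562.7 -190.2   13.3] med [ 559.2 -180.5    4.9] z [-2.5  4.9 37. ]
yel 1200 [412.7 155.3] mean [ 703.9 -344.5   19.5] med [ 704.6 -345.9    6.4] z [ 0.1  6.4 38.3]
yel 51 [204.  191.8] mean [589.  223.1 101.1] med [588.2 225.2 101.6] z [ 91.4 101.6 106.6]
yel 56 [240.8 190.7] mean [592.2 126.9 100.7] med [593.3 127.3 101.7] z [ 85.4 101.7 107.6]
yel 61 [203.8 227.4] mean [496.  221.6 100.6] med [494.4 222.1 101.5] z [ 87.4 101.5 105.5]
yel 34 [242.4 226.5] mean [498.7 121.6  99. ] med [498.8 119.5 100.4] z [ 82.5 100.4 107. ]
scene table [[ 853.8 -503.3   -0.1]
 [  35.8  463.3   -2.6]]
red 70 [416.9 156.3] mean [404.8 414.4  89.2] med [413.6 410.5  97.6] z [ -1.8  97.6 101.3]
red 234 [195.5 203.4] mean [ 581.2 -192.   121.8] med [ 579.1 -193.   118.7] z [ 95.5 118.7 123.2]
red 179 [154.6 199.1] mean [ 528.6 -315.3   77.2] med [ 526.9 -317.7   77. ] z [ 0.6 77.  83.8]
blue 1166 [203.6 227.5] mean [ 581.8 -188.4   15.5] med [ 591.2 -182.4    4.9] z [-1.1  4.9 35.5]
green 164 [338.6 196.3] mean [552.9 173.7 100.8] med [544.9 175.7  90.8] z [87.8 90.8 94.5]
yel 72 [354.6 180.9] mean [499.8 223.   98.6] med [500.9 222.8  99.8] z [ 86.4  99.8 103.8]
yel 67 [319.1 181.9] mean [500.5 127.6  98.9] med [502.3 127.5 100.4] z [ 88.4 100.4 103.5]
yel 79 [322.2 210.3] mean [595.7 127.5  99.2] med [596.7 127.1 100.5] z [ 89.1 100.5 104.1]
yel 77 [360.  209.4] mean [595.8 223.5  99.1] med [596.8 223.7 100.4] z [ 89.5 100.4 103.3]
```

View pics/c1.png

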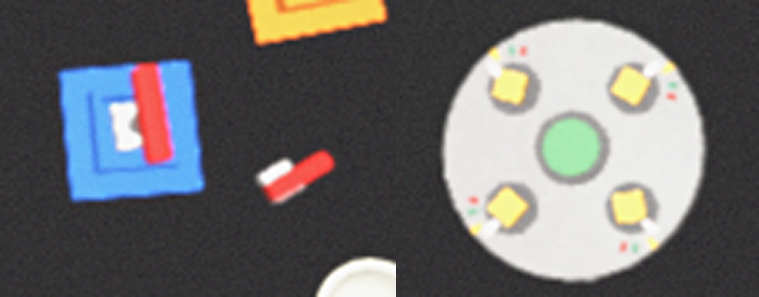

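View pics/c2.png

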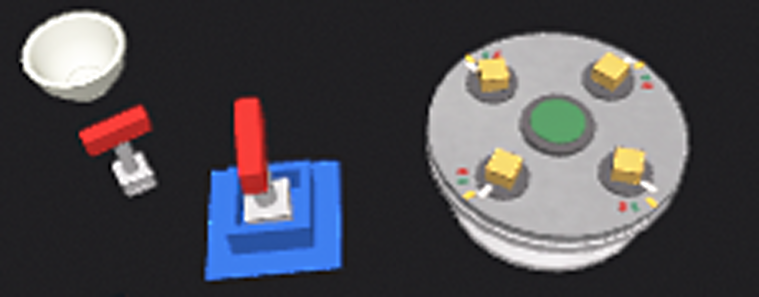

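The crops confirm it: the large red handle stands in the blue tub, and the small wrench stands free beside it. Next I measure the handle and plan an approach over it.

```bash
python3 - <<'E'
from h import *
np.set_printoptions(precision=3,suppress=True)
im=cv2.imread('pics/top0.png');d=np.load('pics/top0_d.npy')
hsv=cv2.cvtColor(im,cv2.COLOR_BGR2HSV)
m=cv2.inRange(hsv,(0,150,120),(5,255,255)); m[:, :340]=0; m[:,390:]=0
ys,xs=np.where(m); 
rect=cv2.minAreaRect(np.c_[xs,ys].astype(np.float32)); b=cv2.boxPoints(rect)
print(plane('top',b,120), plane('top',[rect[0]],120))
m=cv2.inRange(hsv,(100,120,60),(125,255,255)); c=max(cv2.findContours(m,0,2)[0],key=cv2.contourArea)
rect=cv2.minAreaRect(c); print('blue plate',plane('top',cv2.boxPoints(rect),4),plane('top',[rect[0]],4))
im=cv2.imread('pics/scene0.png');hsv=cv2.cvtColor(im,cv2.COLOR_BGR2HSV)
m=cv2.inRange(hsv,(100,120,60),(125,255,255)); c=max(cv2.findContours(m,0,2)[0],key=cv2.contourArea)
print('plate scene',plane('scene',cv2.approxPolyDP(c,6,True)[:,0],4))
s=r.sense(); print(Ro.from_euler('xyz',s['tcp_rot']).as_matrix())
E
```

```text
[[ 606.085 -179.954  120.   ]
 [ 608.71  -197.922  120.   ]
 [ 535.898 -207.014  120.   ]
 [ 533.295 -189.178  120.   ]] [[ 570.863 -193.534  120.   ]]
blue plate [[ 620.535 -132.849    4.   ]
 [ 629.943 -251.178    4.   ]
 [ 515.156 -257.67     4.   ]
 [ 505.789 -140.581    4.   ]] [[ 567.556 -195.603    4.   ]]
plate scene [[ 512.127 -141.312    4.   ]
 [ 510.333 -201.503    4.   ]
 [ 569.973 -176.456    4.   ]
 [ 575.885 -203.575    4.   ]
 [ 515.954 -252.328    4.   ]
 [ 626.573 -244.188    4.   ]
 [ 620.053 -137.219    4.   ]]
[[-0.    -0.965  0.263]
 [-0.001  0.263  0.965]
 [-1.     0.    -0.001]]
```

Emit:
step_arm([
  [27,-53,0,0,0,0.05,85],
  [54,-106,0,0,0,0.1,85],
  [81,-159,0,0,0,0.15,85],
  [108,-212,0,0,0,0.2,85],
  [135,-265,0,0,0,0.2,85],
  [162,-318,0,0,0,0.25,85],
  [189,-371,0,0,0,0.3,85],
  [216,-424,0,0,0,0.35,85],
], force=110)

```text
clock: 1.15
eef_pos: [380.6, 177.0, 230.9]
tcp_rot: [-2.501, 1.57, -0.844]
contact_force: [2.3, 0.3, 0.3]
opening: 0.996
```

Emit:
step_arm([
  [27,-53,0,0,0,0.03,85],
  [54,-106,0,0,0,0.06,85],
  [81,-159,0,0,0,0.06,85],
  [108,-212,0,0,0,0.06,85],
  [135,-265,0,0,0,0.06,85],
  [162,-318,0,0,0,0.06,85],
  [189,-371,0,0,0,0.06,85],
  [192,-374,0,0,0,0.06,85],
])

```text
clock: 2.15
eef_pos: [573.7, -200.4, 230.3]
tcp_rot: [-2.702, 1.569, -0.988]
contact_force: [-0.2, 0.6, -0.1]
opening: 0.991
```

```bash
cat >> h.py <<'E'
def yawof(s):
    R=Ro.from_euler('xyz',s['tcp_rot']).as_matrix(); return np.arctan2(R[1,2],R[0,2])-np.pi/2, R
def show(s):
    y,R=yawof(s); print('t %.2f tcp %s yaw %.4f tilt %s F %s T %s op %.3f q6 %.2f'%(s['clock'],np.round(s['eef_pos'],1),y,np.round(R[:2,0],3),np.round(s['contact_force'],1),np.round(s['wrist_torque'],2),s['opening'],s['qpos'][5]))
E
python3 - <<'E'
from h import *
s,p,d=grab('wrist','w1.png'); show(s); np.save('pics/w1d.npy',d)
E
```

```text
t 2.15 tcp [ 573.7 -200.4  230.3] yaw 0.1429 tilt [ 0.001 -0.001] F [-0.2  0.6 -0.1] T [0.03 0.02 0.01] op 0.991 q6 -2.05
```

View pics/w1.png

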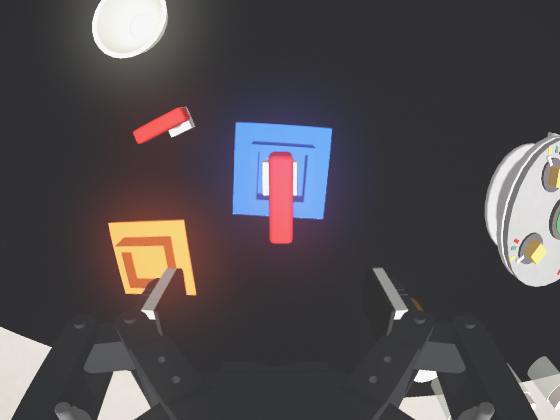

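```bash
python3 - <<'E'
from h import *
np.set_printoptions(precision=3,suppress=True)
s=r.sense(); im=cv2.imread('pics/w1.png'); d=np.load('pics/w1d.npy')
hsv=cv2.cvtColor(im,cv2.COLOR_BGR2HSV)
m=cv2.inRange(hsv,(0,120,60),(6,255,255))|cv2.inRange(hsv,(174,120,60),(180,255,255)); m[:,:230]=0;m[:,330:]=0;m[:130]=0;m[260:]=0
ys,xs=np.where(m); P=deproj('wrist',np.c_[xs,ys],d,s); print(np.percentile(P[:,2],[2,10,50,90,98]))
top=P[np.abs(P[:,2]-120)<5]
X=top[:,:2]; rc=cv2.minAreaRect(X.astype(np.float32)); print('depth rect',rc)
u=plane('wrist',np.c_[xs,ys],120,s)[:,:2]; print('plane rect',cv2.minAreaRect(u.astype(np.float32)))
m=cv2.inRange(hsv,(100,120,60),(125,255,255)); m[:,:225]=0;m[:,340:]=0
c=max(cv2.findContours(m,0,2)[0],key=cv2.contourArea)[:,0]
q=plane('wrist',c,4,s)[:,:2]; print('plate',cv2.minAreaRect(q.astype(np.float32)))
ys,xs=np.where(m); P=deproj('wrist',np.c_[xs,ys],d,s); t=P[(P[:,2]>30)&(P[:,2]<40)]; print('tub rim',len(t),cv2.minAreaRect(t[:,:2].astype(np.float32)))
print(np.percentile(P[:,2],[2,50,98]))
E
```

```text
[ -1.298 116.215 117.732 118.663 119.239]
depth rect ((567.81298828125, -195.16400146484375), (73.90736389160156, 18.809940338134766), 9.165022850036621)
plane rect ((567.109619140625, -195.1844940185547), (73.40113830566406, 19.29207992553711), 8.195719718933105)
plate ((565.3841552734375, -193.27378845214844), (109.59314727783203, 110.25908660888672), 4.946455955505371)
tub rim 1417 ((566.0781860351562, -193.2700958251953), (68.14999389648438, 67.749267578125), 4.979865550994873)
[ 0.008  2.353 32.896]
```

Emit:
step_arm([
  [-3,3,-40,0,0,0.005,85],
  [-6,5,-80,0,0,0.005,85],
  [-6,5,-115,0,0,0.005,85],
  [-6,5,-138,0,0,0.005,85],
  [-6,5,-143,0,0,0.005,60],
  [-6,5,-143,0,0,0.005,10],
  [-6,5,-143,0,0,0.005,10],
  [-6,5,-143,0,0,0.005,10],
], force=110)

```text
clock: 3.2
eef_pos: [567.8, -194.2, 88.4]
tcp_rot: [-2.323, 1.568, -0.603]
contact_force: [-0.9, 1.6, 3.5]
opening: 0.216
```

```bash
python3 - <<'E'
from h import *
s,p,d=grab('wrist','w2.png'); show(s)
E
```

```text
t 3.20 tcp [ 567.8 -194.2   88.4] yaw 0.1487 tilt [ 0.002 -0.001] F [-0.9  1.6  3.5] T [0.14 0.15 0.01] op 0.216 q6 -2.05
```

View pics/w2.png

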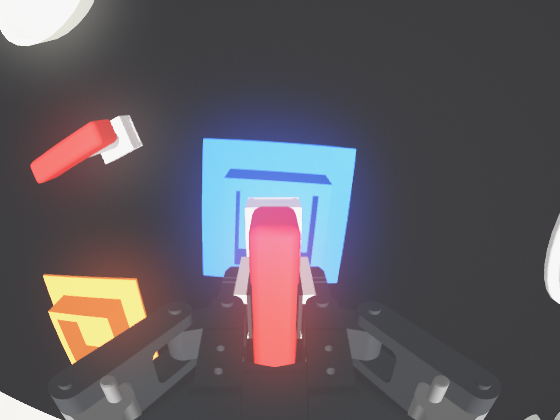

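Emit:
step_arm([
  [0,0,30,0,0,0,10],
  [0,0,75,0,0,0,10],
  [0,10,130,0,0,0,10],
  [-15,60,137,0,0,-0.02,10],
  [-30,115,137,0,0,-0.05,10],
  [-50,170,137,0,0,-0.07,10],
  [-70,225,137,0,0,-0.1,10],
  [-90,280,137,0,0,-0.12,10],
])

```text
clock: 4.25
eef_pos: [476.7, 87.4, 225.5]
tcp_rot: [-2.169, 1.568, -0.571]
contact_force: [1.4, 0.5, -1.9]
opening: 0.219
```

Emit:
step_arm([
  [-15,40,0,0,0,-0.02,10],
  [-25,70,0,0,0,-0.03,10],
  [-28,85,0,0,0,-0.03,10],
  [-28,89,0,0,0,-0.03,10],
  [-28,89,0,0,0,-0.03,10],
  [-28,89,0,0,0,-0.03,10],
  [-28,89,0,0,0,-0.03,10],
  [-28,89,0,0,0,-0.03,10],
])

```text
clock: 5.25
eef_pos: [448.8, 176.0, 225.5]
tcp_rot: [-2.204, 1.568, -0.636]
contact_force: [0.2, 0.1, -2.3]
opening: 0.216
```

```bash
python3 - <<'E'
from h import *
s,p,d=grab('wrist','w3.png'); show(s); np.save('pics/w3d.npy',d)
s,p,d=grab('scene','s3.png')
a=cv2.imread('pics/s3.png'); cv2.imwrite('pics/s3c.png',cv2.resize(a[110:260,270:410],None,fx=4,fy=4,interpolation=2))
E
```

```text
t 5.25 tcp [448.8 176.  225.5] yaw -0.0033 tilt [ 0.002 -0.001] F [ 0.2  0.1 -2.3] T [ 0.01  0.01 -0.03] op 0.216 q6 -1.19
```

View pics/w3.png

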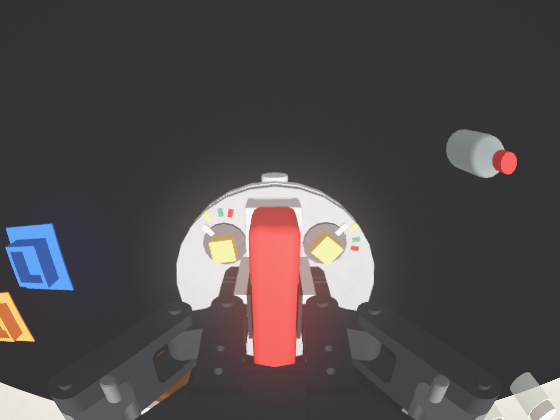

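View pics/s3c.png

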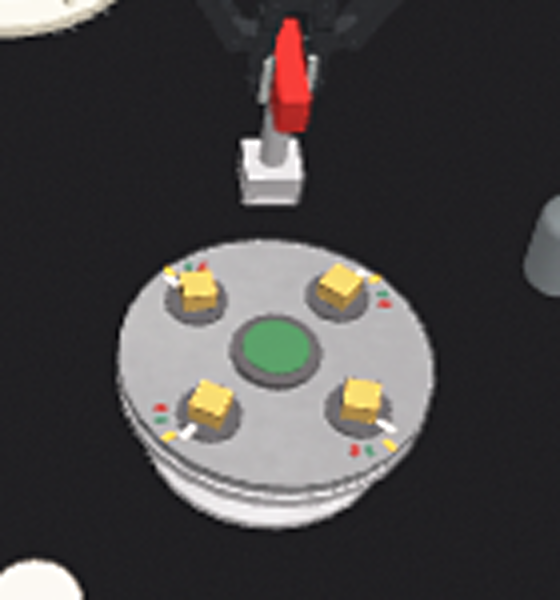

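```bash
cat >> h.py <<'E'
def bolts(n,im,d,s,z=102,zlo=94):
    hsv=cv2.cvtColor(im,cv2.COLOR_BGR2HSV)
    m=cv2.inRange(hsv,(20,70,70),(34,255,255)); k,l,st,c=cv2.connectedComponentsWithStats(m)
    for i in range(1,k):
        if st[i,4]<40: continue
        ys,xs=np.where(l==i); P=deproj(n,np.c_[xs,ys],d,s)
        if not (85<np.median(P[:,2])<108): continue
        g=P[:,2]>zlo
        if g.sum()<20: continue
        Q=plane(n,np.c_[xs,ys][g],z,s)[:,:2]
        rc=cv2.minAreaRect(Q.astype(np.float32))
        print(n,'px',np.round(c[i]),'n',g.sum(),st[i,4],'zmed %.1f'%np.median(P[g,2]),'mean',np.round(Q.mean(0),1),'rect',np.round(rc[0],1),np.round(rc[1],1),'ang %.1f'%rc[2])
E
python3 - <<'E'
from h import *
np.set_printoptions(precision=1,suppress=True)
s=r.sense(); im=cv2.imread('pics/w3.png'); d=np.load('pics/w3d.npy')
bolts('wrist',im,d,s)
im0=cv2.imread('pics/scene0.png'); bolts('scene',im0,np.load('pics/scene0_d.npy'),s,zlo=97)
# tool
print('proj socket expected', proj('wrist',[[448.8-18.5,176-18.5,225.5-79+37],[448.8-18.5,176+18.5,225.5-79+37]],s))
hsv=cv2.cvtColor(im,cv2.COLOR_BGR2HSV)
pts=[(x,y) for y in range(196,212,2) for x in (250,262,274,286,298)]
P=deproj('wrist',pts,d,s); print(np.c_[pts,P])
cv2.imwrite('pics/w3c.png',cv2.resize(im[170:290,190:370],None,fx=4,fy=4,interpolation=2))
E
```

```text
wrist px [329. 250.] n 165 178 zmed 99.9 mean [493.5 224. ] rect [494.4 222.8] [20.6 22. ] ang 49.4
wrist px [220. 252.] n 370 382 zmed 100.0 mean [495.3 125.9] rect [494.7 127.7] [21.4 21.5] ang 8.2
scene px [355. 181.] n 55 73 zmed 101.0 mean [499.3 223.1] rect [499.7 222.7] [21.9 23.3] ang 52.9
scene px [319. 182.] n 51 67 zmed 101.0 mean [499.  127.3] rect [501.6 127.1] [21.2 24.7] ang 88.2
scene px [322. 210.] n 62 81 zmed 100.8 mean [594.7 127.5] rect [596.  127.1] [20.8 25.9] ang 64.1
scene px [360. 209.] n 59 77 zmed 100.9 mean [594.3 223.5] rect [594.3 223.2] [20.1 22.1] ang 81.4
proj socket expected [[244.2 212.5]
 [306.4 212.4]]
[[250.  196.  449.1 153.   80.9]
 [262.  196.  449.3 163.9  80.3]
 [274.  196.  449.6 174.9  79.2]
 [286.  196.  449.3 185.9  80.4]
 [298.  196.  449.5 196.9  79.7]
 [250.  198.  432.1 158.2 146.3]
 [262.  198.  432.9 166.6 143.7]
 [274.  198.  432.1 175.1 146.4]
 [286.  198.  432.6 183.6 145. ]
 [298.  198.  432.5 192.1 145.2]
 [250.  200.  431.4 158.8 153.5]
 [262.  200.  431.6 166.9 153.1]
 [274.  200.  431.6 175.1 153.1]
 [286.  200.  431.9 183
[... 168 characters left out ...]
158.3]
 [298.  202.  431.9 191.3 157.1]
 [250.  204.  431.4 159.4 162.8]
 [262.  204.  431.7 167.3 161.9]
 [274.  204.  431.9 175.2 161.4]
 [286.  204.  431.5 183.  162.8]
 [298.  204.  431.5 190.9 162.8]
 [250.  206.  431.5 159.7 167. ]
 [262.  206.  431.3 167.5 167.6]
 [274.  206.  431.5 175.2 167.2]
 [286.  206.  431.3 182.9 167.6]
 [298.  206.  431.3 190.5 167.8]
 [250.  208.  432.5 159.8 168.1]
 [262.  208.  411.8 170.2 232.1]
 [274.  208.  412.1 175.4 231.4]
 [286.  208.  411.8 180.6 232.4]
 [298.  208.  432.2 190.5 169.3]
 [250.  210.  433.2 159.9 169.9]
 [262.  210.  412.2 170.3 233.9]
 [274.  210.  412.1 175.4 234.2]
 [286.  210.  412.3 180.6 233.5]
 [298.  210.  434.1 190.6 167.6]]
```

View pics/w3c.png

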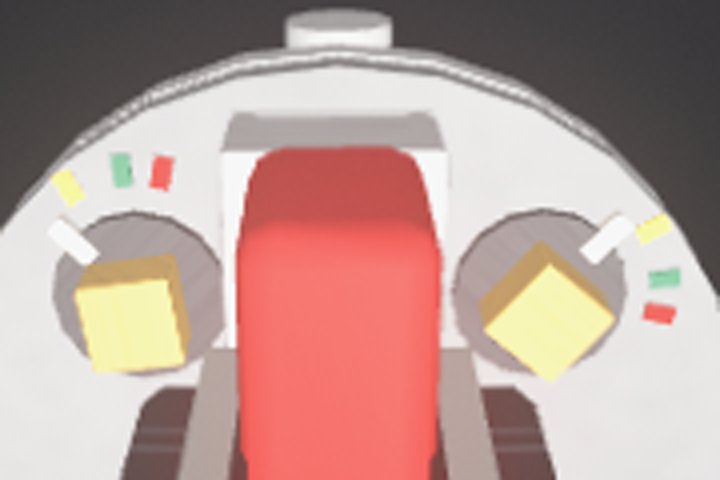

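```bash
python3 - <<'E'
from h import *
np.set_printoptions(precision=1,suppress=True)
s=r.sense(); im=cv2.imread('pics/w3.png'); d=np.load('pics/w3d.npy')
for nm,uv in [('L',(220,252)),('R',(327,250))]:
    x0,y0=uv[0]-22,uv[1]-22
    sub=im[y0:y0+44,x0:x0+44].astype(int); b,g,rr=sub[...,0],sub[...,1],sub[...,2]
    m=(rr-b>50)&(rr>170)&(g>170)
    k,l,st,c=cv2.connectedComponentsWithStats(m.astype(np.uint8)); i=1+np.argmax(st[1:,4])
    ys,xs=np.where(l==i)
    for z in(100,102):
        Q=plane('wrist',np.c_[xs+x0,ys+y0],z,s)[:,:2]; rc=cv2.minAreaRect(Q.astype(np.float32)); print(nm,z,len(xs),Q.mean(0),rc)
i2=cv2.imread('pics/s3.png')
print(plane('scene',[(330.25,161),(345.25,161)],146.5),plane('scene',[(330,152),(345.2,152)],146.5))
E
```

```text
L 100 537 [495.6 127.5] ((495.8116760253906, 127.53739929199219), (22.899885177612305, 22.52466583251953), 8.581036567687988)
L 102 537 [494.7 127.9] ((494.8556213378906, 127.90083312988281), (22.72772789001465, 22.355318069458008), 8.581034660339355)
R 100 537 [495.2 223.1] ((495.38165283203125, 223.1693572998047), (22.14678955078125, 22.530643463134766), 49.127742767333984)
R 102 537 [494.2 222.7] ((494.4288635253906, 222.81381225585938), (21.980281829833984, 22.361225128173828), 49.12776565551758)
[[469.8 156.2 146.5]
 [471.1 195.5 146.5]] [[436.6 158.8 146.5]
 [438.  199.5 146.5]]
```

Emit:
step_arm([
  [15,-16,0,0,0,0.05,10],
  [30,-32,-5,0,0,0.1,10],
  [46,-48,-15,0,0,0.153,10],
  [46,-48,-30,0,0,0.153,10],
  [46,-48,-37,0,0,0.153,10],
  [46,-48,-37,0,0,0.153,10],
  [46,-48,-37,0,0,0.153,10],
  [46,-48,-37,0,0,0.153,10],
])

```text
clock: 6.35
eef_pos: [494.9, 128.5, 189.1]
tcp_rot: [-1.989, 1.568, -0.267]
contact_force: [-0.2, 0.4, -2.1]
opening: 0.218
```

```bash
python3 - <<'E'
from h import *
s,p,d=grab('wrist','w4.png'); show(s); np.save('pics/w4d.npy',d)
s,p,d=grab('scene','s4.png')
a=cv2.imread('pics/s4.png'); cv2.imwrite('pics/s4c.png',cv2.resize(a[110:260,270:410],None,fx=4,fy=4,interpolation=2))
E
```

```text
t 6.35 tcp [494.9 128.5 189.1] yaw 0.1503 tilt [ 0.003 -0.001] F [-0.2  0.4 -2.1] T [ 0.01 -0.01 -0.01] op 0.218 q6 -1.47
```

View pics/w4.png

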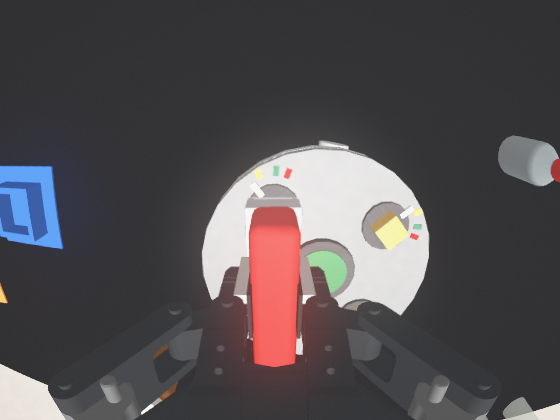

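View pics/s4c.png

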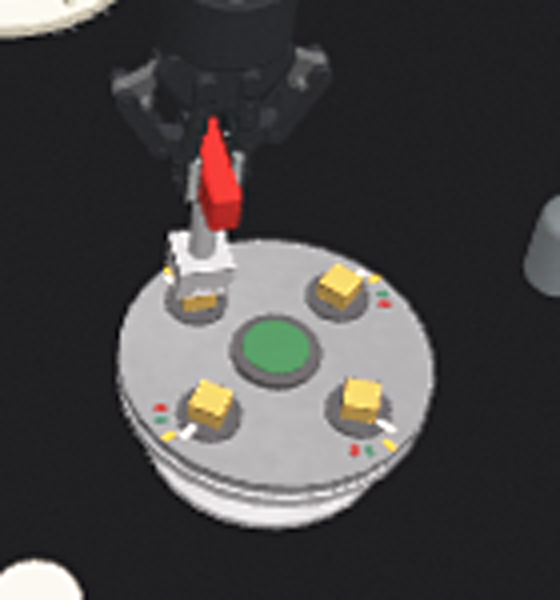

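```bash
cat >> h.py <<'E'
def washer(im,s,ax,z=86,dx=(-45,45),z0=None):
    """fit circle r=21.5 to outer boundary of grey washer near axis ax"""
    from scipy.optimize import least_squares
    g=cv2.cvtColor(im,cv2.COLOR_BGR2GRAY).astype(float)
    g=cv2.GaussianBlur(g,(0,0),0.8); pts=[]
    for a in np.arange(-180,180,4):
        rr=np.arange(14,30,0.25); a_=np.radians(a)
        P=np.c_[ax[0]+rr*np.cos(a_),ax[1]+rr*np.sin(a_),np.full_like(rr,z)]
        uv=proj('wrist',P,s)
        v=cv2.remap(g.astype(np.float32),uv[:,:1].astype(np.float32),uv[:,1:].astype(np.float32),1)[:,0]
        dv=v[6:]-v[:-6]; i=np.argmax(dv)
        if dv[i]>25 and v[i+6:i+14].mean()>170 and v[max(0,i-4):i+1].mean()<165: pts.append(np.r_[P[i+3][:2],a])
    pts=np.array(pts)
    if len(pts)<4: return None,pts
    f=lambda c: np.hypot(pts[:,0]-c[0],pts[:,1]-c[1])-21.5
    o=least_squares(f,ax,loss='soft_l1',f_scale=.5)
    return o,pts
def socket(im,d,s):
    """wrench axis seen by the wrist camera, from the depth of handle's near end and socket's near face"""
    y,R=yawof(s); ux=np.array([np.cos(y),np.sin(y)]); uy=np.array([-ux[1],ux[0]])
    pts=[(x,yy) for yy in range(190,216) for x in range(240,312)]
    P=deproj('wrist',pts,d,s); q=P[:,:2]-s['eef_pos'][:2]; lx=q@ux; ly=q@uy; h=P[:,2]-s['eef_pos'][2]
    k=(h<-58)&(h>-76)&(lx>-24)&(lx<-12)
    return np.median(lx[k])+18.5,(ly[k].min()+ly[k].max())/2,ly[k].max()-ly[k].min(),k.sum()
E
python3 - <<'E'
from h import *
np.set_printoptions(precision=1,suppress=True)
s=r.sense(); im=cv2.imread('pics/w4.png'); d=np.load('pics/w4d.npy')
print('socket local',socket(im,d,s))
for z in (84,86):
  o,p=washer(im,s,(495.3,127.5),z); print(z,o.x,len(p),p[:,2],np.round(o.fun,1))
bolts('wrist',im,d,s)
cv2.imwrite('pics/w4c.png',cv2.resize(im[150:260,220:350],None,fx=5,fy=5,interpolation=2))
E
```

```text
socket local (np.float64(1.2182563847367547), np.float64(-1.5628507257627433), np.float64(36.130963248271996), np.int64(419))
84 [495.4 126.9] 42 [-180. -176. -172. -168. -164. -160. -156. -152. -148. -144.  -88.  -84.
  -80.  -76.  -72.  -68.  -64.  -60.  -56.  -52.  -48.  -44.  -40.   60.
   64.   68.   72.   76.   80.   84.   88.   92.   96.  100.  140.  144.
  148.  160.  164.  168.  172.  176.] [ 0.1  0.3  0.   0.2  0.2 -0.1  0.1  0.3  0.  -0.3 -7.4 -6.6 -5.9 -5.1
 -4.1 -3.6 -2.9 -2.1 -0.8  0.2  1.7  3.5  5.8  4.   2.3  0.6 -0.7 -1.7
 -2.4 -3.6 -4.1 -4.9 -5.1 -5.9 -0.  -0.3 -0.3  0.1  0.   0.  -0.3 -0.1]
86 [495.  126.7] 46 [-180. -176. -172. -168. -164. -160. -156. -152. -148. -144. -120.  -88.
  -84.  -80.  -76.  -72.  -68.  -64.  -60.  -56.  -52.  -48.  -44.  -40.
  -36.   56.   60.   64.   68.   72.   76.   80.   84.   88.   92.   96.
  100.  104.  144.  148.  152.  160.  164.  168.  172.  176.] [ 0.   0.5  0.1  0.3  0.3 -0.   0.2  0.2  0.1 -0.2 -0.3 -7.3 -6.3 -5.5
 -5.2 -4.2 -3.6 -2.8 -2.1 -0.8  0.   2.1  3.4  6.2  7.3  8.1  4.6  2.8
  1.1 -0.4 -1.2 -2.2 -2.9 -3.9 -4.2 -5.  -5.3 -6.  -0.2 -0.3 -0.3  0.
  0.2  0.2 -0.1  0.1]
wrist px [392. 231.] n 596 627 zmed 99.7 mean [493.9 221.5] rect [494.1 220.7] [23.7 21.6] ang 48.7
```

View pics/w4c.png

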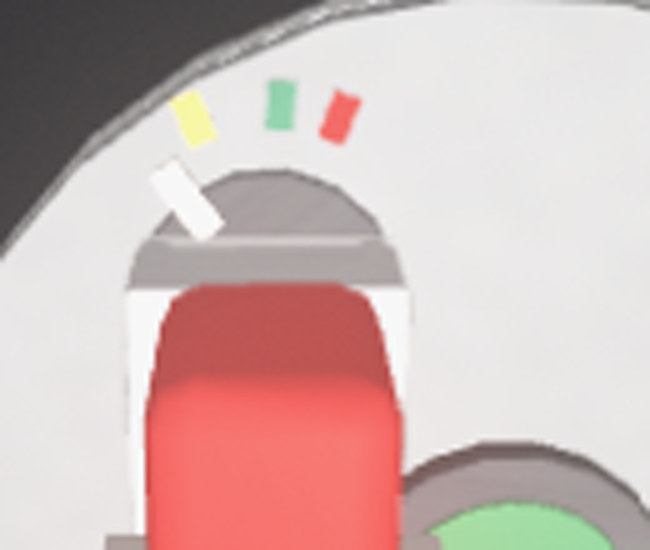

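```bash
sed -i "s/    f=lambda c/    yy=np.degrees(yawof(s)[0]); pts=pts[np.abs((pts[:,2]-yy)%360-180)<42]\n    f=lambda c/" h.py; python3 - <<'E'
from h import *
np.set_printoptions(precision=2,suppress=True)
s=r.sense(); im=cv2.imread('pics/w4.png'); d=np.load('pics/w4d.npy')
for z in (84,86):
  o,p=washer(im,s,(495.3,127.5),z); print(z,o.x,len(p),np.round(o.fun,1))
i=cv2.imread('pics/scene0.png');d=np.load('pics/scene0_d.npy')
E
```

```text
84 [495.39 126.7 ] 16 [ 0.1  0.3 -0.   0.2  0.1 -0.2  0.   0.2 -0.1 -0.4 -0.2  0.1  0.1  0.
 -0.3 -0.1]
86 [494.95 126.48] 17 [-0.1  0.4  0.   0.2  0.2 -0.2  0.  -0.  -0.1 -0.4 -0.2 -0.3  0.1  0.2
  0.2 -0.2  0. ]
```

Emit:
step_arm([
  [-0.5,-0.5,-3,0,0,0,10],
  [-0.5,-0.5,-5,0,0,0,10],
  [-0.5,-0.5,-6,0,0,0,10],
  [-0.5,-0.5,-7,0,0,0,10],
  [-0.5,-0.5,-8,0,0,0,10],
  [-0.5,-0.5,-9,0,0,0,10],
  [-0.5,-0.5,-10,0,0,0,10],
  [-0.5,-0.5,-11,0,0,0,10],
])

```text
clock: 7.45
eef_pos: [494.4, 127.9, 177.9]
tcp_rot: [-2.019, 1.568, -0.298]
contact_force: [-0.1, -0.6, -2.4]
opening: 0.217
```

```bash
python3 - <<'E'
from h import *
show(r.sense())
E
```

```text
t 7.45 tcp [494.4 127.9 177.9] yaw 0.1501 tilt [ 0.003 -0.001] F [-0.1 -0.6 -2.4] T [ 0.01 -0.01 -0.04] op 0.217 q6 -1.47
```

Emit:
step_arm([
  [0,0,-2,0,0,0,10],
  [0,0,-4,0,0,0,10],
  [0,0,-6,0,0,0,10],
  [0,0,-7,0,0,0,10],
  [0,0,-8,0,0,0,10],
  [0,0,-8.5,0,0,0,10],
  [0,0,-8.5,0,0,0,10],
  [0,0,-8.5,0,0,0,10],
])

```text
clock: 8.45
eef_pos: [494.4, 127.9, 169.4]
tcp_rot: [-1.994, 1.568, -0.273]
contact_force: [-0.8, -0.6, -2.9]
opening: 0.217
```

```bash
python3 - <<'E'
from h import *
show(r.sense())
s,p,d=grab('wrist','w5.png')
cv2.imwrite('pics/w5c.png',cv2.resize(cv2.imread('pics/w5.png')[150:260,220:350],None,fx=5,fy=5,interpolation=2))
E
```

```text
t 8.45 tcp [494.4 127.9 169.4] yaw 0.1501 tilt [ 0.003 -0.001] F [-0.8 -0.6 -2.9] T [-0.03 -0.01 -0.  ] op 0.217 q6 -1.47
```

View pics/w5c.png

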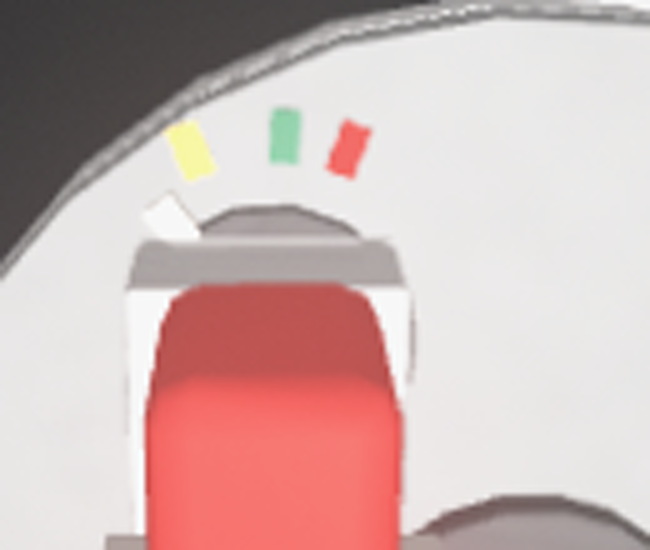

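Emit:
step_arm([
  [0,0,0,0,0,-0.08,10],
  [0,0,0,0,0,-0.16,10],
  [0,0,0,0,0,-0.24,10],
  [0,0,0,0,0,-0.31,10],
  [0,0,0,0,0,-0.36,10],
  [0,0,0,0,0,-0.4,10],
  [0,0,0,0,0,-0.4,10],
  [0,0,0,0,0,-0.4,10],
])

```text
clock: 9.5
eef_pos: [494.6, 128.3, 169.5]
tcp_rot: [-1.719, 1.568, -0.397]
contact_force: [0.6, 3.7, -3.1]
opening: 0.219
```

```bash
cat >> h.py <<'E'
def look(fn):
    s,p,d=grab('wrist',fn+'.png'); show(s); np.save('pics/'+fn+'d.npy',d)
    cv2.imwrite('pics/'+fn+'c.png',cv2.resize(cv2.imread('pics/'+fn+'.png')[140:270,200:360],None,fx=5,fy=5,interpolation=2))
    return s
E
python3 -c "
from h import *
look('w6')"
```

```text
t 9.50 tcp [494.6 128.3 169.5] yaw -0.2491 tilt [ 0.003 -0.001] F [ 0.6  3.7 -3.1] T [ 1.01 -0.08  0.08] op 0.219 q6 -1.07
```

View pics/w6c.png

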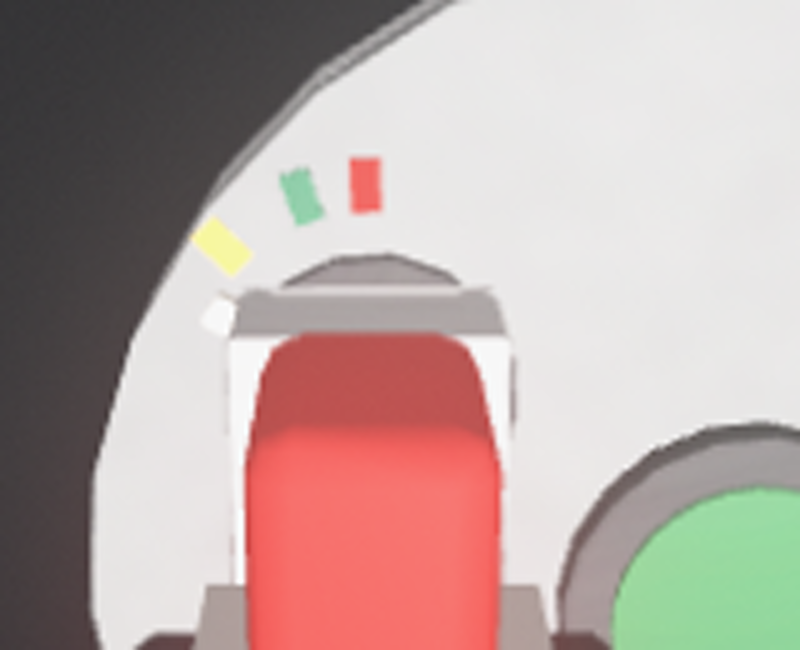

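Emit:
step_arm([
  [0,0.4,0,0,0,-0.06,10],
  [0,0.5,0,0,0,-0.12,10],
  [0,0.5,0,0,0,-0.17,10],
  [0,0.5,0,0,0,-0.22,10],
  [0,0.5,0,0,0,-0.26,10],
  [0,0.5,0,0,0,-0.28,10],
  [0,0.5,0,0,0,-0.28,10],
  [0,0.5,0,0,0,-0.28,10],
])

```text
clock: 10.55
eef_pos: [495.3, 129.1, 169.7]
tcp_rot: [-1.374, 1.567, -0.331]
contact_force: [3.2, 4.5, -5.1]
opening: 0.218
```

```bash
cat >> h.py <<'E'
def ang(s,c,px,zs,crop=True):
    """clockwise angle (from above) of crop pixels round bolt c, relative to outward from vessel centre"""
    V=np.array([546,175.3]); out=[]
    c=np.array(c)
    for (x,y),z in zip(px,zs):
        u=(200+x/5,140+y/5) if crop else (x,y)
        v=plane('wrist',[u],z,s)[0,:2]-c; o=c-V
        out.append((np.arctan2(o[1],o[0])-np.arctan2(v[1],v[0])+np.pi)%(2*np.pi)-np.pi); 
        print(np.round(out[-1],3),'r %.1f'%np.hypot(*v))
E
python3 -c "
from h import *
s=r.sense(); c=(495.4,126.7)
ang(s,c,[(218,312),(222,247),(302,196),(365,185)],[84,80,80,80]) if 0 else None
look('w7')"
```

```text
t 10.55 tcp [495.3 129.1 169.7] yaw -0.5286 tilt [ 0.004 -0.001] F [ 3.2  4.5 -5.1] T [ 1.15 -0.7   0.2 ] op 0.218 q6 -0.79
```

View pics/w7c.png

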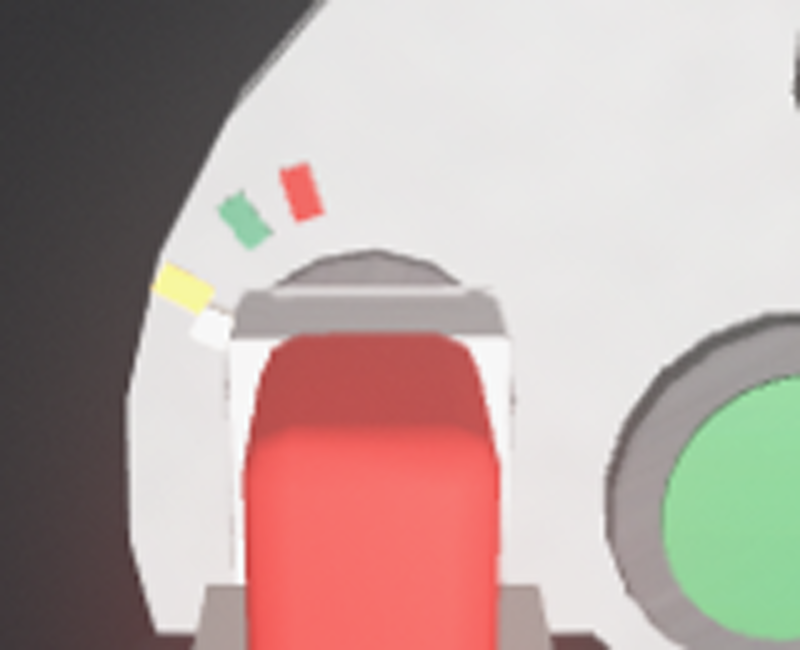

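```bash
python3 -c "
from h import *
s=r.sense(); im=cv2.imread('pics/w7.png')
o,p=washer(im,s,(495.4,126.7),84); print(o.x,len(p)); c=o.x
ang(s,c,[(213,330),(208,326),(184,288),(244,220),(301,192)],[84,84,80,80,80])
im=cv2.imread('pics/w7.png'); cv2.imwrite('pics/w7z.png',cv2.resize(im[180:220,220:270],None,fx=16,fy=16,interpolation=2))
"
```

```text
[495.53067887 127.43302947] 16
0.098 r 24.3
0.11 r 25.2
0.202 r 30.7
0.656 r 30.5
0.965 r 30.3
```

View pics/w7z.png

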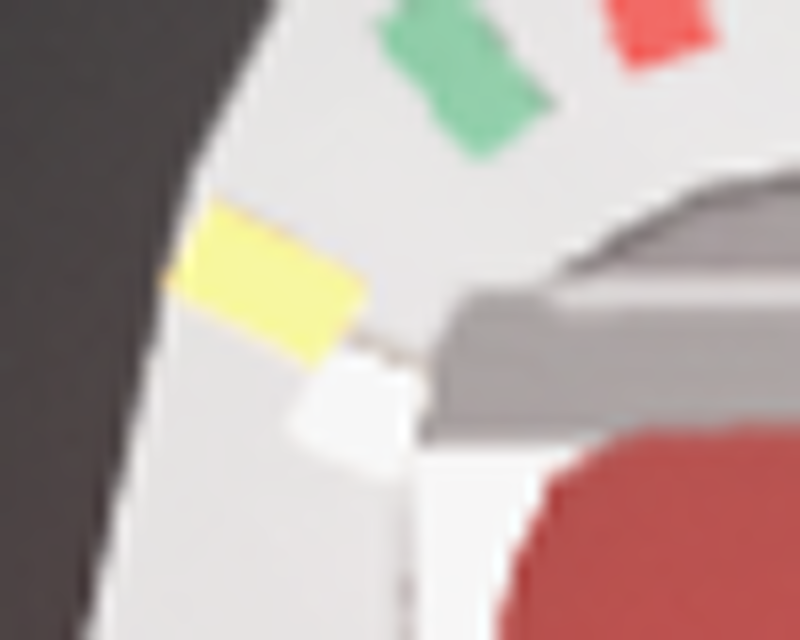

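Emit:
step_arm([
  [0.3,0.4,0,0,0,-0.06,10],
  [0.3,0.5,0,0,0,-0.11,10],
  [0.3,0.5,0,0,0,-0.11,10],
  [0.3,0.5,0,0,0,-0.07,10],
  [0.3,0.5,0,0,0,-0.03,10],
  [0.3,0.5,6,0,0,-0.03,10],
  [0,0.5,24,0,0,-0.03,10],
  [0,0.5,40,0,0,-0.03,10],
])

```text
clock: 11.6
eef_pos: [495.1, 129.2, 210.6]
tcp_rot: [-1.549, 1.567, -0.537]
contact_force: [0.5, 0.4, -1.9]
opening: 0.219
```

```bash
python3 -c "
from h import *
look('w8')"
```

```text
t 11.60 tcp [495.1 129.2 210.6] yaw -0.5587 tilt [ 0.003 -0.002] F [ 0.5  0.4 -1.9] T [-0.01  0.03  0.03] op 0.219 q6 -0.76
```

View pics/w8c.png

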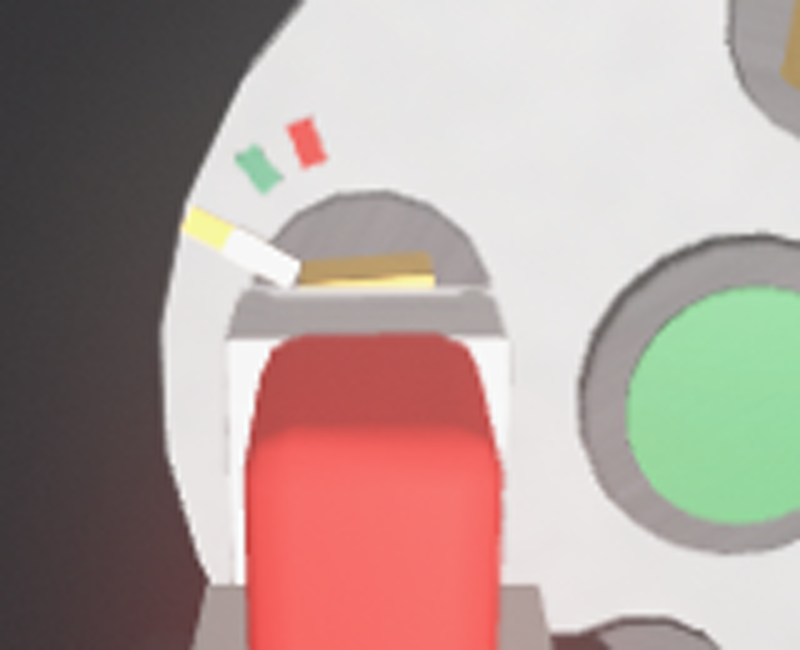

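Emit:
step_arm([
  [15,14,5,0,0,0.14,10],
  [30,28,5,0,0,0.28,10],
  [45,42,5,0,0,0.42,10],
  [50,47,5,0,0,0.56,10],
  [50,47,5,0,0,0.56,10],
  [50,47,5,0,0,0.56,10],
  [50,47,5,0,0,0.56,10],
  [50,47,5,0,0,0.56,10],
])

```text
clock: 12.65
eef_pos: [546.1, 176.4, 217.8]
tcp_rot: [-1.186, 1.564, 0.385]
contact_force: [0.1, -0.1, -2.1]
opening: 0.215
```

```bash
cat >> h.py <<'E'
def heads(im,d,s,uvs,zs=(100,)):
    for uv in uvs:
        x0,y0=int(uv[0])-24,int(uv[1])-24
        sub=im[y0:y0+48,x0:x0+48].astype(int); b,g,rr=sub[...,0],sub[...,1],sub[...,2]
        m=(rr-b>50)&(rr>170)&(g>170)
        k,l,st,c=cv2.connectedComponentsWithStats(m.astype(np.uint8)); i=1+np.argmax(st[1:,4])
        ys,xs=np.where(l==i)
        for z in zs:
            Q=plane('wrist',np.c_[xs+x0,ys+y0],z,s)[:,:2]; rc=cv2.minAreaRect(Q.astype(np.float32)); print(uv,z,len(xs),np.round(Q.mean(0),1),'rect',np.round(rc[0],1),np.round(rc[1],1),'ang %.3f'%np.radians(rc[2]))
E
python3 -c "
from h import *
s=look('w9'); print(proj('wrist',[[592,224.4,100],[592,128,100]],s)); print(socket(cv2.imread('pics/w9.png'),np.load('pics/w9d.npy'),s))"
```

```text
t 12.65 tcp [546.1 176.4 217.8] yaw 0.0002 tilt [0.006 0.002] F [ 0.1 -0.1 -2.1] T [ 0.07  0.02 -0.02] op 0.215 q6 -1.26
[[328.79985866 253.12078946]
 [220.36488661 253.17437881]]
(np.float64(1.5369702477282985), np.float64(-1.305077113561648), np.float64(36.50235887579595), np.int64(417))
```

View pics/w9.png

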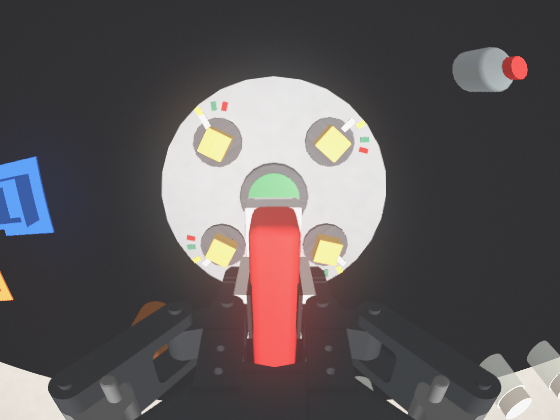

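```bash
python3 -c "
from h import *
s=r.sense(); im=cv2.imread('pics/w9.png'); d=np.load('pics/w9d.npy')
heads(im,d,s,[(214,144),(333,144),(328,252),(222,252)],(100,102))"
```

```text
(214, 144) 100 740 [496.2 127.4] rect [496.2 127.3] [22.5 22. ] ang 1.085
(214, 144) 102 740 [496.  127.8] rect [496.  127.7] [22.3 21.8] ang 1.085
(333, 144) 100 734 [495.8 222.9] rect [495.8 223. ] [22.3 22.1] ang 0.855
(333, 144) 102 734 [495.6 222.5] rect [495.6 222.6] [22.1 22. ] ang 0.855
(328, 252) 100 586 [592.6 224. ] rect [595.7 226.5] [30.  28.7] ang 1.325
(328, 252) 102 586 [591.6 223.6] rect [594.7 226.1] [29.7 28.5] ang 1.325
(222, 252) 100 544 [591.8 127.6] rect [591.9 127.5] [22.2 22.5] ang 1.097
(222, 252) 102 544 [590.9 128. ] rect [591.  127.9] [22.  22.3] ang 1.097
```

```bash
python3 -c "
from h import *
s=r.sense(); im=cv2.imread('pics/w9.png')
sub=im[230:276,306:352].astype(int); b,g,rr=sub[...,0],sub[...,1],sub[...,2]
m=((rr-b>50)&(rr>170)&(g>170)).astype(np.uint8); m=cv2.morphologyEx(m,cv2.MORPH_OPEN,np.ones((5,5)))
ys,xs=np.where(m); Q=plane('wrist',np.c_[xs+306,ys+230],100,s)[:,:2]; print(len(xs),Q.mean(0),cv2.minAreaRect(Q.astype(np.float32)))
cv2.imwrite('pics/w9z.png',cv2.resize(im[225:280,300:355],None,fx=10,fy=10,interpolation=2))
"
```

```text
538 [591.37712389 223.14364723] ((591.7247314453125, 223.40968322753906), (22.171709060668945, 22.366605758666992), 76.5634536743164)
```

View pics/w9z.png

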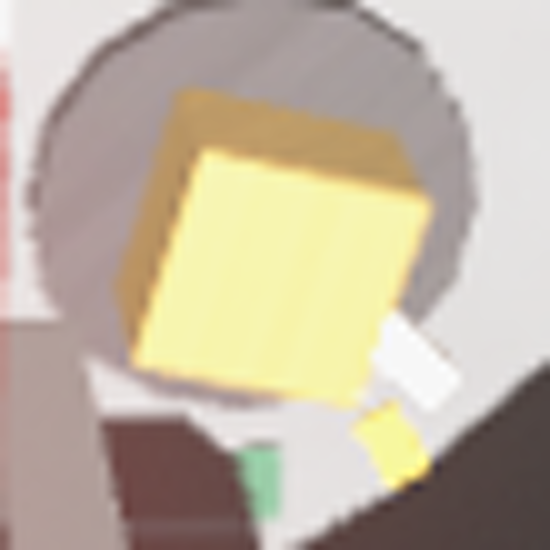

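Emit:
step_arm([
  [8,8,0,0,0,-0.18,10],
  [16,16,0,0,0,-0.36,10],
  [24,25,0,0,0,-0.54,10],
  [32,34,0,0,0,-0.72,10],
  [40,43,0,0,0,-0.9,10],
  [46,49,0,0,0,-1.08,10],
  [46,49,0,0,0,-1.26,10],
  [46,49,0,0,0,-1.44,10],
])

```text
clock: 13.7
eef_pos: [592.2, 225.5, 217.6]
tcp_rot: [-1.222, 1.564, -1.097]
contact_force: [-0.1, -0.1, -2.7]
opening: 0.215
```

```bash
python3 -c "
from h import *
show(r.sense())"
```

```text
t 13.70 tcp [592.2 225.5 217.6] yaw -1.4459 tilt [ 0.003 -0.006] F [-0.1 -0.1 -2.7] T [ 0.   -0.01 -0.02] op 0.215 q6 0.24
```

Emit:
step_arm([
  [0,0,-5,0.006,0.003,-0.18,10],
  [0,0,-15,0.006,0.003,-0.36,10],
  [0,0,-25,0.006,0.003,-0.36,10],
  [0,0,-29,0.006,0.003,-0.36,10],
  [0,0,-29,0.006,0.003,-0.36,10],
  [0,0,-29,0.006,0.003,-0.36,10],
  [0,0,-29,0.006,0.003,-0.36,10],
  [0,0,-29,0.006,0.003,-0.36,10],
])

```text
clock: 14.7
eef_pos: [592.3, 225.5, 188.9]
tcp_rot: [-2.823, 1.57, -3.057]
contact_force: [-0.4, -0.3, -1.9]
opening: 0.213
```

```bash
cat >> h.py <<'E'
def chk(fn,ax,z=84):
    s=look(fn); im=cv2.imread('pics/'+fn+'.png'); d=np.load('pics/'+fn+'d.npy')
    y,R=yawof(s); a=socket(im,d,s); print('socket local',np.round(a,2))
    o,p=washer(im,s,ax,z)
    if o is None: print('no fit',len(p)); return
    e=o.x-s['eef_pos'][:2]; l=np.array([np.cos(y)*e[0]+np.sin(y)*e[1],-np.sin(y)*e[0]+np.cos(y)*e[1]])
    print('washer',np.round(o.x,2),len(p),'res %.2f'%np.abs(o.fun).max(),'local',np.round(l,2))
    k=l-np.array([1.3,-1.1]); print('correction world (axis 1.3,-1.1)',np.round([np.cos(y)*k[0]-np.sin(y)*k[1],np.sin(y)*k[0]+np.cos(y)*k[1]],2))
E
python3 -c "
from h import *
chk('w10',(591.6,224.4))"
```

```text
t 14.70 tcp [592.3 225.5 188.9] yaw -1.8056 tilt [-0.001 -0.   ] F [-0.4 -0.3 -1.9] T [-0.02 -0.11 -0.07] op 0.213 q6 0.60
socket local [  2.39  -0.8   36.19 427.  ]
washer [592.38 224.15] 15 res 0.47 local [1.29 0.43]
correction world (axis 1.3,-1.1) [ 1.49 -0.35]
```

View pics/w10c.png

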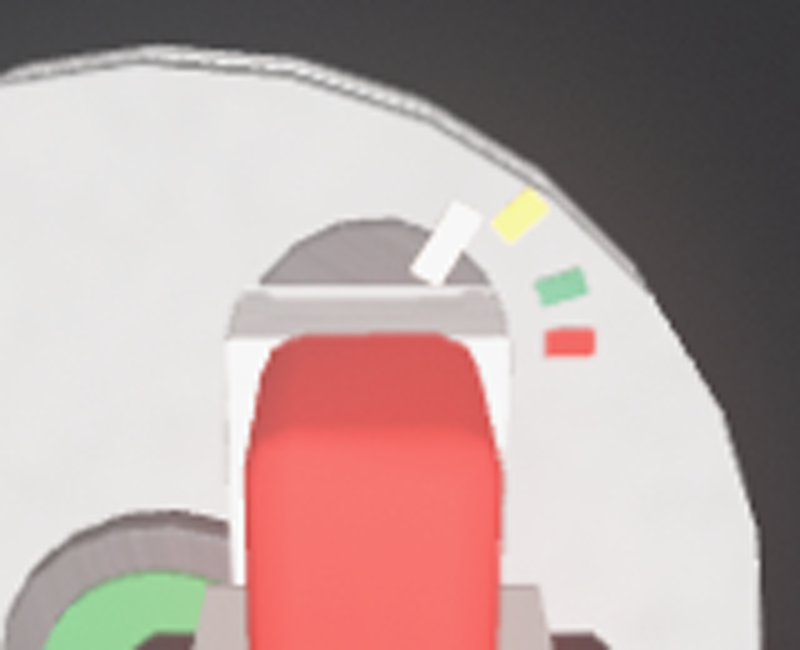

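Emit:
step_arm([
  [0.8,0.4,-3,0,0,0,10],
  [0.8,0.4,-6,0,0,0,10],
  [0.8,0.4,-8,0,0,0,10],
  [0.8,0.4,-9,0,0,0,10],
  [0.8,0.4,-10,0,0,0,10],
  [0.8,0.4,-11,0,0,0,10],
  [0.8,0.4,-12,0,0,0,10],
  [0.8,0.4,-13,0,0,0,10],
])

```text
clock: 15.75
eef_pos: [593.0, 225.9, 175.8]
tcp_rot: [-2.819, 1.57, -3.054]
contact_force: [-0.1, 0.6, -2.6]
opening: 0.214
```

```bash
python3 -c "
from h import *
show(r.sense())"
```

```text
t 15.75 tcp [593.  225.9 175.8] yaw -1.8057 tilt [-0.001 -0.   ] F [-0.1  0.6 -2.6] T [ 0.05 -0.01  0.  ] op 0.214 q6 0.60
```

Emit:
step_arm([
  [0,0,-3,0,0,0,10],
  [0,0,-5,0,0,0,10],
  [0,0,-6.3,0,0,0,10],
  [0,0,-6.3,0,0,-0.11,10],
  [0,0,-6.3,0,0,-0.22,10],
  [0,0,-6.3,0,0,-0.32,10],
  [0,0,-6.3,0,0,-0.4,10],
  [0,0,-6.3,0,0,-0.4,10],
])

```text
clock: 16.75
eef_pos: [593.6, 225.3, 169.5]
tcp_rot: [-0.429, 1.57, -1.063]
contact_force: [3.3, -3.1, -4.9]
opening: 0.214
```

```bash
python3 -c "
from h import *
chk('w11',(592.5,224.4))"
```

```text
t 16.75 tcp [593.6 225.3 169.5] yaw -2.2047 tilt [ 0.    -0.001] F [ 3.3 -3.1 -4.9] T [-0.86 -0.76  0.19] op 0.214 q6 1.00
socket local [ 2.460e+00 -1.200e-01  3.666e+01  4.190e+02]
washer [592.16 224.28] 10 res 0.26 local [ 1.71 -0.58]
correction world (axis 1.3,-1.1) [ 0.17 -0.63]
```

View pics/w11c.png

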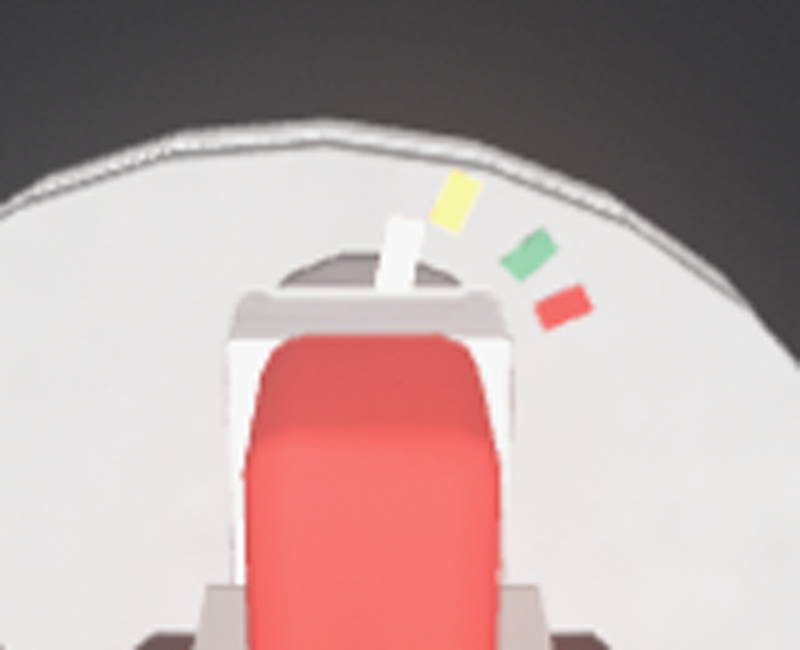

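```bash
python3 -c "
from h import *
s=r.sense()
ang(s,(592.16,224.28),[(402,235),(456,202),(529,255),(564,307)],[84,80,80,80])"
```

```text
0.103 r 24.3
0.327 r 30.7
0.764 r 31.2
1.071 r 31.9
```

Emit:
step_arm([
  [0.3,-0.3,0,0,0,-0.09,10],
  [0.3,-0.3,0,0,0,-0.17,10],
  [0.3,-0.3,0,0,0,-0.22,10],
  [0.3,-0.3,0,0,0,-0.22,10],
  [0.3,-0.3,0,0,0,-0.15,10],
  [0.3,-0.3,5,0,0,-0.14,10],
  [0.3,-0.3,24,0,0,-0.14,10],
  [0.3,-0.3,40,0,0,-0.14,10],
])

```text
clock: 17.8
eef_pos: [594.2, 225.5, 211.5]
tcp_rot: [0.97, 1.569, 0.196]
contact_force: [0.4, -0.6, -3.6]
opening: 0.217
```

```bash
python3 -c "
from h import *
chk('w12',(592.5,224.4))"
```

```text
t 17.80 tcp [594.2 225.5 211.5] yaw -2.3441 tilt [0.001 0.   ] F [ 0.4 -0.6 -3.6] T [ 0.03 -0.01  0.05] op 0.217 q6 1.13
socket local [ 2.200e+00 -1.900e-01  3.651e+01  4.220e+02]
washer [592.66 223.81] 9 res 0.10 local [2.31 0.05]
correction world (axis 1.3,-1.1) [ 0.12 -1.53]
```

View pics/w12c.png

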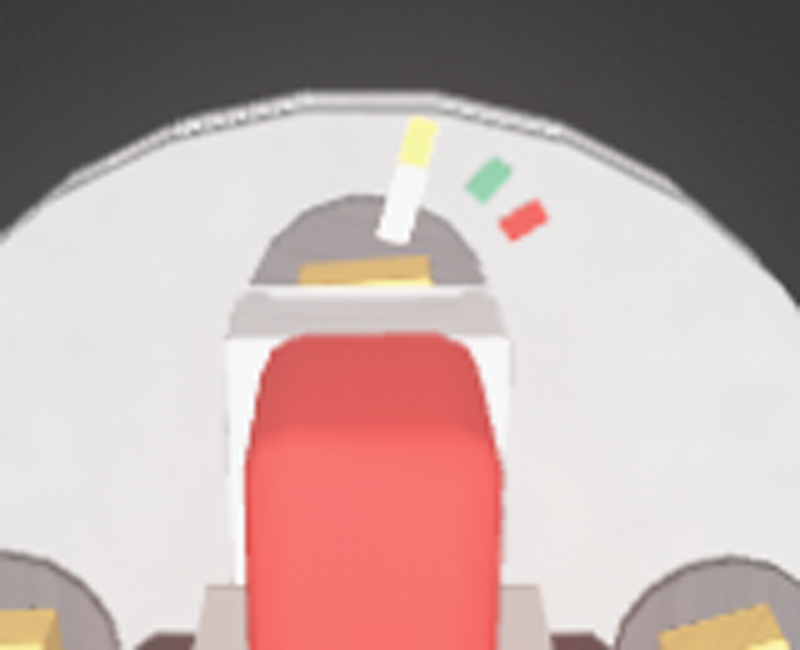

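Emit:
step_arm([
  [0,-30,2,0,0,0.1,10],
  [0,-60,2,0,0,0.2,10],
  [-1,-88,0,0,0,0.299,10],
  [-1,-95,-8,0,0,0.299,10],
  [-1,-95,-18,0,0,0.299,10],
  [-1,-95.3,-22.5,0,0,0.299,10],
  [-1,-95.3,-22.5,0,0,0.299,10],
  [-1,-95.3,-22.5,0,0,0.299,10],
])

```text
clock: 18.85
eef_pos: [594.5, 131.1, 191.5]
tcp_rot: [1.053, 1.566, 0.58]
contact_force: [0.1, 0.1, -1.9]
opening: 0.22
```

```bash
python3 -c "
from h import *
chk('w13',(592.2,127.8))"
```

```text
t 18.85 tcp [594.5 131.1 191.5] yaw -2.0446 tilt [0.004 0.003] F [ 0.1  0.1 -1.9] T [-0.03 -0.   -0.01] op 0.220 q6 0.69
socket local [ 2.080e+00 -3.400e-01  3.597e+01  4.170e+02]
washer [592.72 127.81] 21 res 0.23 local [ 3.73 -0.06]
correction world (axis 1.3,-1.1) [-0.18 -2.63]
```

View pics/w13c.png

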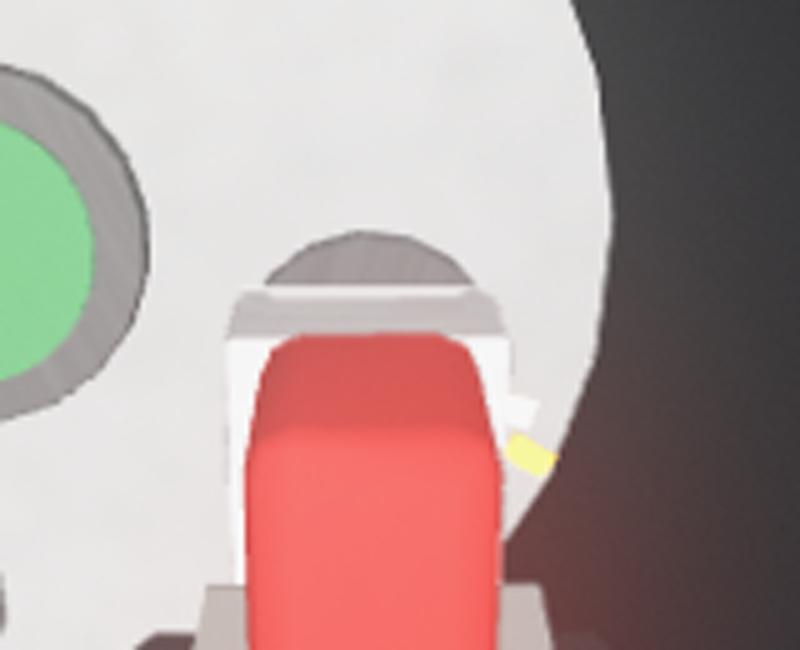

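Emit:
step_arm([
  [-0.7,-1,-4,-0.003,0.004,0,10],
  [-0.7,-1,-8,-0.003,0.004,0,10],
  [-0.7,-1,-10,-0.003,0.004,0,10],
  [-0.7,-1,-11.5,-0.003,0.004,0,10],
  [-0.7,-1,-13,-0.003,0.004,0,10],
  [-0.7,-1,-14,-0.003,0.004,0,10],
  [-0.7,-1,-15,-0.003,0.004,0,10],
  [-0.7,-1,-16,-0.003,0.004,0,10],
])

```text
clock: 19.9
eef_pos: [593.9, 130.0, 175.6]
tcp_rot: [-0.383, 1.57, -0.857]
contact_force: [0.5, 1.0, -2.8]
opening: 0.22
```

```bash
python3 -c "
from h import *
show(r.sense())"
```

```text
t 19.90 tcp [593.9 130.  175.6] yaw -2.0446 tilt [ 0. -0.] F [ 0.5  1.  -2.8] T [ 0.    0.03 -0.01] op 0.220 q6 0.69
```

Emit:
step_arm([
  [0,0,-3,0,0,0,10],
  [0,0,-5,0,0,0,10],
  [0,0,-6.2,0,0,0,10],
  [0.2,-0.1,-6.2,0,0,-0.11,10],
  [0.3,-0.2,-6.2,0,0,-0.22,10],
  [0.5,-0.3,-6.2,0,0,-0.32,10],
  [0.6,-0.4,-6.2,0,0,-0.4,10],
  [0.6,-0.4,-6.2,0,0,-0.4,10],
])

```text
clock: 20.9
eef_pos: [594.4, 128.9, 169.2]
tcp_rot: [-0.769, 1.569, -1.642]
contact_force: [0.6, -4.4, -3.0]
opening: 0.216
```

```bash
cat >> h.py <<'E'
def sc(fn):
    s,p,d=grab('scene',fn+'.png'); a=cv2.imread('pics/'+fn+'.png'); cv2.imwrite('pics/'+fn+'c.png',cv2.resize(a[160:250,290:390],None,fx=7,fy=6.6,interpolation=2))
E
python3 -c "
from h import *
chk('w14',(592.5,127.8)); sc('s14')"
```

```text
t 20.90 tcp [594.4 128.9 169.2] yaw -2.4436 tilt [-0.    -0.002] F [ 0.6 -4.4 -3. ] T [-1.04 -0.08  0.06] op 0.216 q6 1.09
socket local [2.510e+00 5.000e-02 3.656e+01 4.050e+02]
washer [592.84 127.87] 15 res 0.32 local [ 1.86 -0.18]
correction world (axis 1.3,-1.1) [ 0.16 -1.06]
```

View pics/w14c.png

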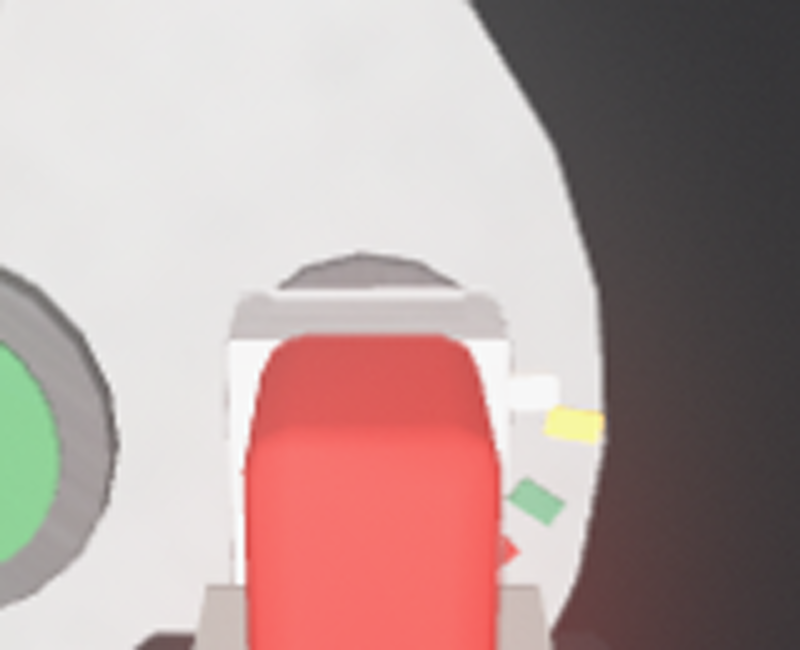

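View pics/s14c.png

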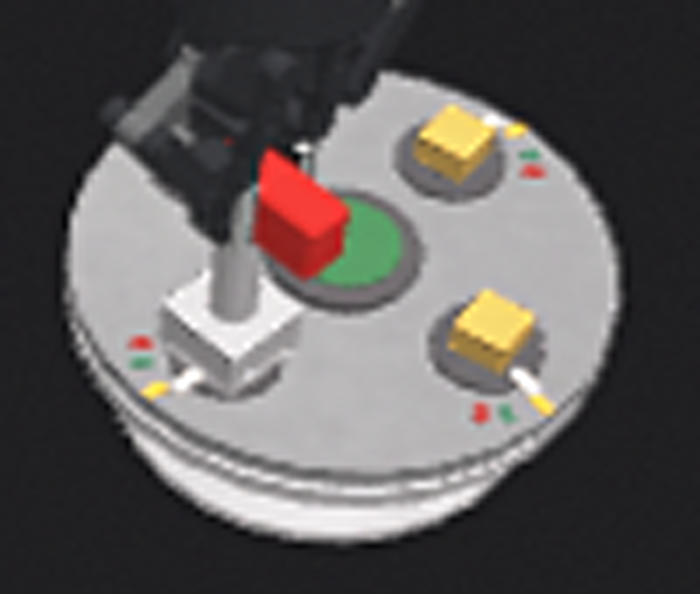

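```bash
python3 -c "
from h import *
s=r.sense()
ang(s,(592.84,127.87),[(545,390),(574,424),(537,500)],[84,80,80])"
```

```text
0.063 r 26.5
0.282 r 32.3
0.704 r 32.6
```

Emit:
step_arm([
  [0.2,-0.3,0,0,0,-0.06,10],
  [0.3,-0.5,0,0,0,-0.12,10],
  [0.4,-0.6,0,0,0,-0.18,10],
  [0.4,-0.7,0,0,0,-0.22,10],
  [0.4,-0.7,0,0,0,-0.25,10],
  [0.4,-0.7,0,0,0,-0.25,10],
  [0.4,-0.7,0,0,0,-0.25,10],
  [0.4,-0.7,0,0,0,-0.25,10],
])

```text
clock: 22.0
eef_pos: [594.6, 128.3, 169.2]
tcp_rot: [-1.0, 1.569, -2.121]
contact_force: [-1.5, -1.6, -2.2]
opening: 0.216
```

```bash
python3 -c "
from h import *
chk('w15',(592.5,127.8))"
```

```text
t 22.00 tcp [594.6 128.3 169.2] yaw -2.6921 tilt [-0.001 -0.001] F [-1.5 -1.6 -2.2] T [-0.56  0.43  0.21] op 0.216 q6 1.33
socket local [2.380e+00 2.400e-01 3.636e+01 3.970e+02]
washer [593.07 127.77] 15 res 0.29 local [ 1.6  -0.21]
correction world (axis 1.3,-1.1) [ 0.12 -0.94]
```

View pics/w15c.png

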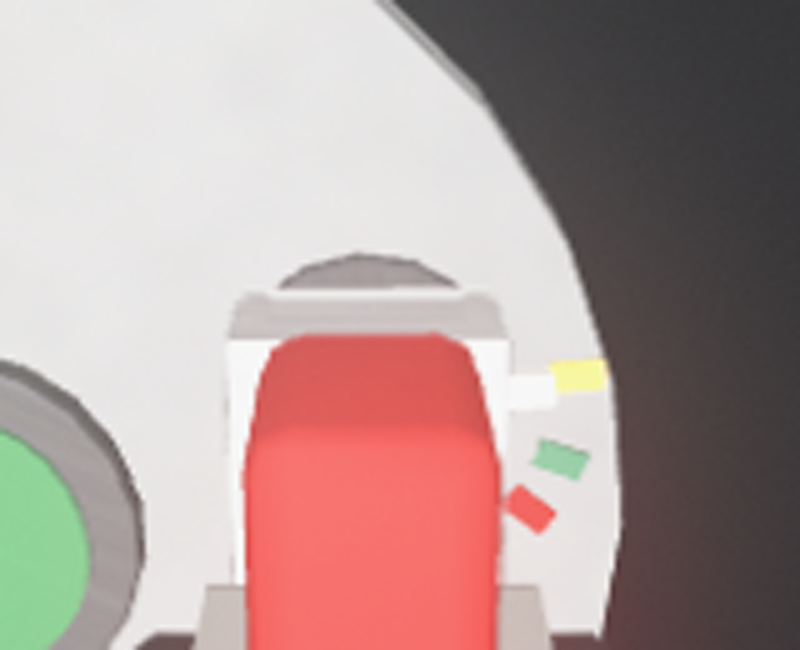

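```bash
python3 -c "
from h import *
s=r.sense()
ang(s,(593.07,127.77),[(540,391),(578,376),(561,460),(531,510)],[84,80,80,80])"
```

```text
0.326 r 26.1
0.297 r 32.2
0.725 r 32.7
1.011 r 33.2
```

Emit:
step_arm([
  [0,0,0,0,0,0.08,10],
  [0,0,8,0,0,0.09,10],
  [0,0,26,0,0,0.1,10],
  [-8,8,44,0,0,0.28,10],
  [-24,24,46,0,0,0.46,10],
  [-42,42,46,0,0,0.64,10],
  [-60,60,46,0,0,0.82,10],
  [-78,78,46,0,0,1.0,10],
])

```text
clock: 23.05
eef_pos: [516.7, 207.2, 216.9]
tcp_rot: [0.006, 1.568, -0.11]
contact_force: [0.1, 0.4, -2.0]
opening: 0.213
```

```bash
python3 -c "
from h import *
show(r.sense())"
```

```text
t 23.05 tcp [516.7 207.2 216.9] yaw -1.6874 tilt [ 0.003 -0.   ] F [ 0.1  0.4 -2. ] T [ 0.02 -0.01 -0.02] op 0.213 q6 0.50
```

Emit:
step_arm([
  [-10,8,0,0,0,0.18,10],
  [-20,16,0,0,0,0.36,10],
  [-22,18,0,0,0,0.54,10],
  [-22,18,-6,0,0,0.72,10],
  [-22,18,-14,0,0,0.88,10],
  [-22,18,-22,0,0,0.971,10],
  [-22,18,-27,0,0,0.971,10],
  [-22,18,-27,0,0,0.971,10],
])

```text
clock: 24.05
eef_pos: [494.9, 225.4, 190.4]
tcp_rot: [-0.035, 1.567, 0.817]
contact_force: [0.1, -0.4, -1.6]
opening: 0.217
```

```bash
python3 -c "
from h import *
chk('w16',(496,223.3))"
```

```text
t 24.05 tcp [494.9 225.4 190.4] yaw -0.7188 tilt [0.002 0.002] F [ 0.1 -0.4 -1.6] T [ 0.   -0.02 -0.02] op 0.217 q6 -0.43
socket local [  1.85  -1.35  35.98 419.  ]
washer [495.34 223.55] 15 res 0.29 local [ 1.55 -1.04]
correction world (axis 1.3,-1.1) [ 0.22 -0.12]
```

View pics/w16c.png

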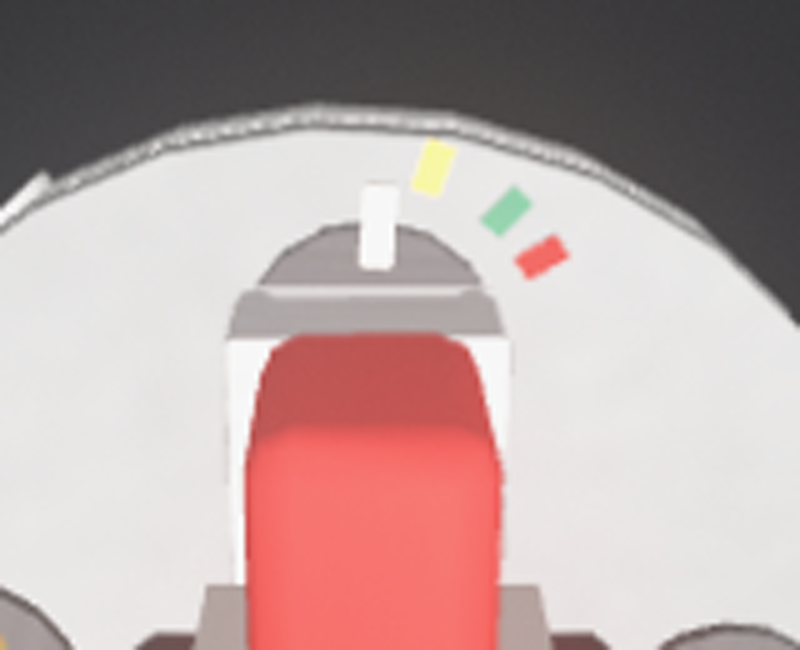

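Emit:
step_arm([
  [0,0.3,-4,0,0,0,10],
  [0,0.3,-7,0,0,0,10],
  [0,0.3,-9,0,0,0,10],
  [0,0.3,-10.5,0,0,0,10],
  [0,0.3,-12,0,0,0,10],
  [0,0.3,-13,0,0,0,10],
  [0,0.3,-14,0,0,0,10],
  [0,0.3,-15,0,0,0,10],
])

```text
clock: 25.1
eef_pos: [495.0, 225.7, 175.4]
tcp_rot: [-0.068, 1.567, 0.785]
contact_force: [-0.1, -0.2, -1.9]
opening: 0.219
```

```bash
python3 -c "
from h import *
show(r.sense())"
```

```text
t 25.10 tcp [495.  225.7 175.4] yaw -0.7183 tilt [0.003 0.003] F [-0.1 -0.2 -1.9] T [ 0.01  0.01 -0.01] op 0.219 q6 -0.43
```

Emit:
step_arm([
  [0,0,-3,0,0,0,10],
  [0,0,-5,0,0,0,10],
  [0,0,-6,0,0,0,10],
  [0.1,0.1,-6,0,0,-0.11,10],
  [0.3,0.2,-6,0,0,-0.22,10],
  [0.5,0.3,-6,0,0,-0.32,10],
  [0.6,0.4,-6,0,0,-0.4,10],
  [0.6,0.4,-6,0,0,-0.4,10],
])

```text
clock: 26.1
eef_pos: [495.9, 225.9, 169.4]
tcp_rot: [-0.213, 1.567, 0.241]
contact_force: [1.8, -1.6, -2.9]
opening: 0.215
```

```bash
python3 -c "
from h import *
chk('w17',(496,223.3))"
```

```text
t 26.10 tcp [495.9 225.9 169.4] yaw -1.1176 tilt [0.004 0.001] F [ 1.8 -1.6 -2.9] T [-0.39 -0.42  0.04] op 0.215 q6 -0.03
socket local [  2.43  -1.07  36.18 412.  ]
washer [495.47 223.81] 10 res 0.35 local [ 1.67 -1.32]
correction world (axis 1.3,-1.1) [-0.04 -0.43]
```

View pics/w17c.png

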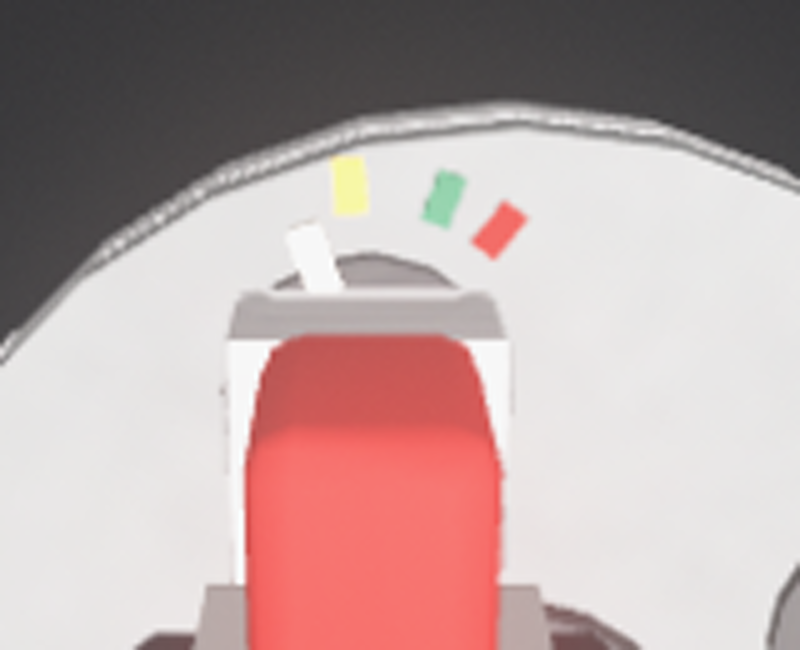

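Emit:
step_arm([
  [0.2,0,0,0,0,-0.07,10],
  [0.3,0,0,0,0,-0.14,10],
  [0.4,0,0,0,0,-0.2,10],
  [0.5,0,0,0,0,-0.25,10],
  [0.6,0,0,0,0,-0.28,10],
  [0.6,0,0,0,0,-0.28,10],
  [0.6,0,0,0,0,-0.28,10],
  [0.6,0,0,0,0,-0.28,10],
])

```text
clock: 27.15
eef_pos: [496.5, 225.8, 169.4]
tcp_rot: [-0.233, 1.567, -0.058]
contact_force: [0.6, -2.4, -2.2]
opening: 0.217
```

```bash
python3 -c "
from h import *
chk('w18',(496,223.3))"
```

```text
t 27.15 tcp [496.5 225.8 169.4] yaw -1.3958 tilt [ 0.004 -0.   ] F [ 0.6 -2.4 -2.2] T [-0.55 -0.3   0.2 ] op 0.217 q6 0.25
socket local [  2.53  -0.93  36.53 409.  ]
washer [495.53 223.97] 10 res 0.15 local [ 1.68 -1.26]
correction world (axis 1.3,-1.1) [-0.09 -0.4 ]
```

View pics/w18c.png

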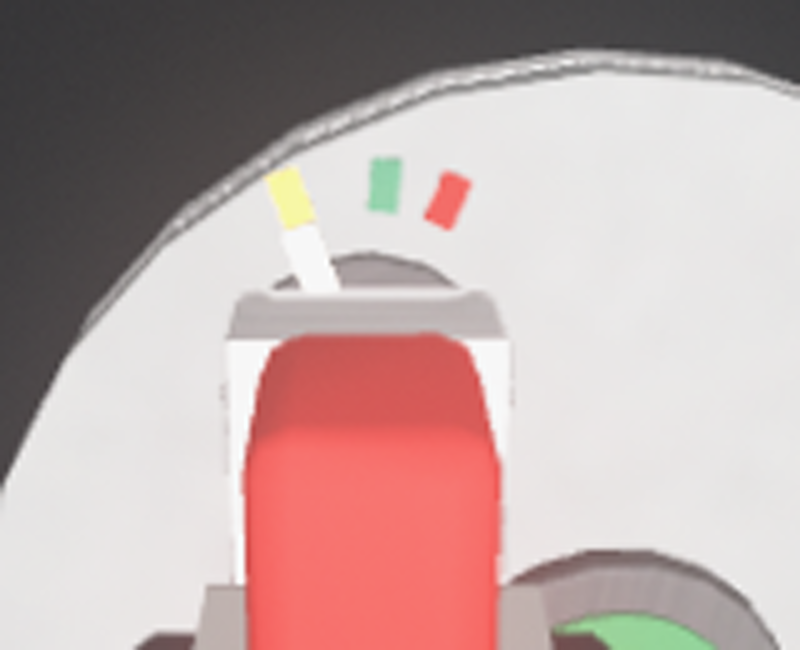

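Emit:
step_arm([
  [0.2,-0.1,0,0,0,-0.09,10],
  [0.4,-0.2,0,0,0,-0.18,10],
  [0.6,-0.2,0,0,0,-0.27,10],
  [0.8,-0.2,0,0,0,-0.35,10],
  [0.9,-0.2,0,0,0,-0.42,10],
  [0.9,-0.2,0,0,0,-0.42,10],
  [0.9,-0.2,0,0,0,-0.42,10],
  [0.9,-0.2,0,0,0,-0.42,10],
])

```text
clock: 28.2
eef_pos: [497.3, 225.6, 169.4]
tcp_rot: [-0.291, 1.567, -0.535]
contact_force: [0.6, -2.8, -2.4]
opening: 0.215
```

```bash
python3 -c "
from h import *
chk('w19',(496,223.3))"
```

```text
t 28.20 tcp [497.3 225.6 169.4] yaw -1.8151 tilt [ 0.003 -0.002] F [ 0.6 -2.8 -2.4] T [-0.6  -0.    0.19] op 0.215 q6 0.67
socket local [  2.65  -0.5   36.43 403.  ]
washer [496.18 223.91] 9 res 0.37 local [ 1.87 -0.64]
correction world (axis 1.3,-1.1) [ 0.31 -0.66]
```

View pics/w19c.png

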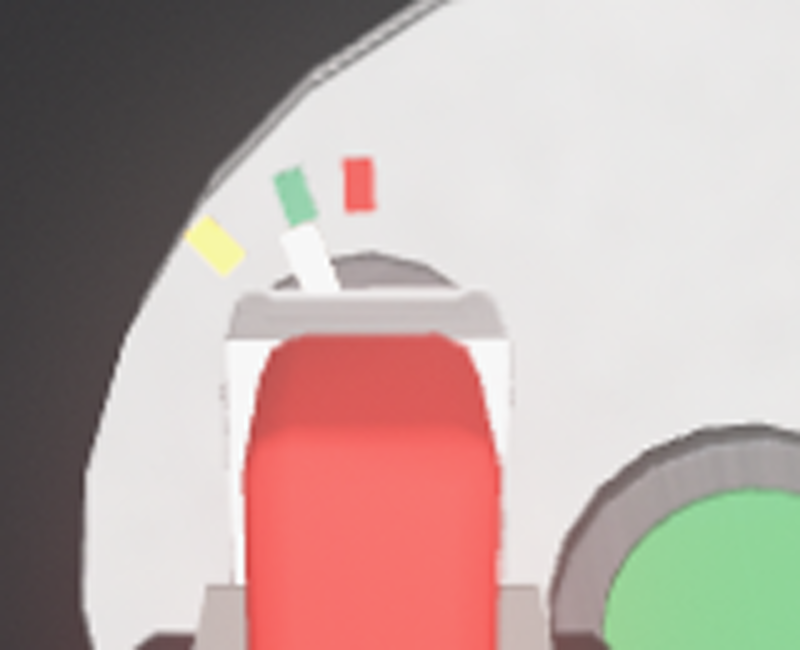

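Emit:
step_arm([
  [0,0,0,0,0,0.09,10],
  [0,0,7,0,0,0.1,10],
  [0,0,26,0,0,0.1,10],
  [8,-8,44,0,0,0,10],
  [30,-30,44,0,0,-0.15,10],
  [55,-55,44,0,0,-0.33,10],
  [80,-80,42,0,0,-0.51,10],
  [97,-97,36,0,0,-0.69,10],
])

```text
clock: 29.25
eef_pos: [595.8, 127.9, 206.3]
tcp_rot: [0.188, 1.567, -0.755]
contact_force: [0.3, -0.4, -1.0]
opening: 0.215
```

```bash
python3 -c "
from h import *
show(r.sense())"
```

```text
t 29.25 tcp [595.8 127.9 206.3] yaw -2.5137 tilt [ 0.003 -0.003] F [ 0.3 -0.4 -1. ] T [ 0.04  0.02 -0.01] op 0.215 q6 1.16
```

Emit:
step_arm([
  [-1.3,0.6,-8,0.003,0.003,-0.04,10],
  [-1.3,0.6,-16,0.003,0.003,-0.04,10],
  [-1.3,0.6,-20,0.003,0.003,-0.04,10],
  [-1.3,0.6,-23,0.003,0.003,-0.04,10],
  [-1.3,0.6,-25,0.003,0.003,-0.04,10],
  [-1.3,0.6,-27,0.003,0.003,-0.04,10],
  [-1.3,0.6,-29,0.003,0.003,-0.04,10],
  [-1.3,0.6,-31,0.003,0.003,-0.04,10],
])

```text
clock: 30.25
eef_pos: [594.5, 128.5, 175.2]
tcp_rot: [1.838, 1.571, 0.856]
contact_force: [-0.0, 0.0, -2.9]
opening: 0.218
```

```bash
python3 -c "
from h import *
chk('w20',(592.7,127.8))"
```

```text
t 30.25 tcp [594.5 128.5 175.2] yaw -2.5537 tilt [0. 0.] F [-0.   0.  -2.9] T [ 0.02 -0.06  0.04] op 0.218 q6 1.19
socket local [ 2.140e+00 -7.000e-02  3.645e+01  4.170e+02]
washer [593.03 127.53] 18 res 0.37 local [ 1.78 -0.01]
correction world (axis 1.3,-1.1) [ 0.21 -1.17]
```

View pics/w20c.png

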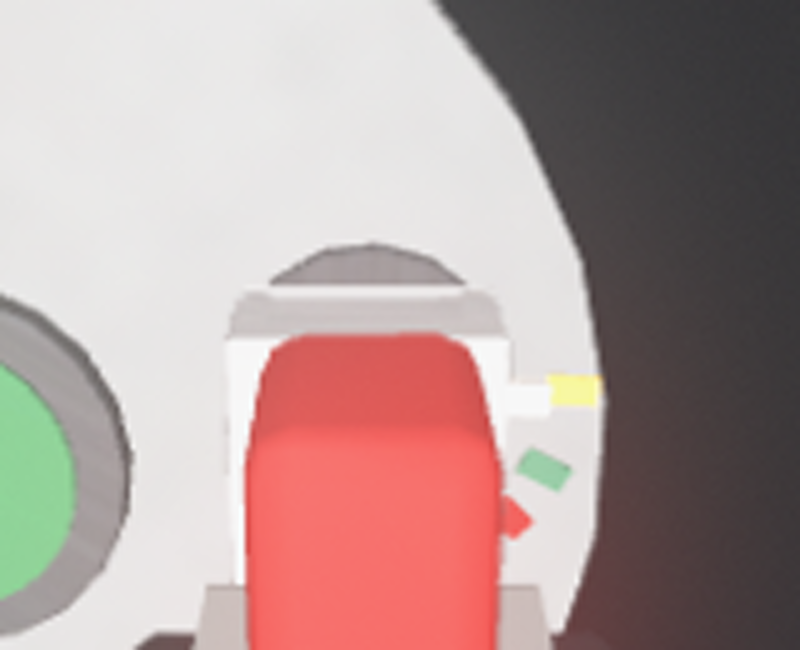

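Emit:
step_arm([
  [0,0,-3,0,0,0,10],
  [0,0,-5.5,0,0,-0.04,10],
  [0.1,-0.2,-6,0,0,-0.14,10],
  [0.2,-0.4,-6,0,0,-0.26,10],
  [0.3,-0.7,-6,0,0,-0.38,10],
  [0.4,-0.9,-6,0,0,-0.48,10],
  [0.4,-1.1,-6,0,0,-0.55,10],
  [0.4,-1.1,-6,0,0,-0.55,10],
])

```text
clock: 31.3
eef_pos: [594.3, 127.3, 168.6]
tcp_rot: [-1.587, 1.57, -3.119]
contact_force: [-2.1, -0.3, -2.5]
opening: 0.213
```

```bash
python3 -c "
from h import *
chk('w21',(592.7,127.8))"
```

```text
t 31.30 tcp [594.3 127.3 168.6] yaw -3.1029 tilt [-0.001 -0.   ] F [-2.1 -0.3 -2.5] T [0.01 0.35 0.21] op 0.213 q6 1.74
socket local [1.930e+00 1.300e-01 3.637e+01 4.240e+02]
washer [593.18 127.36] 14 res 0.41 local [ 1.11 -0.1 ]
correction world (axis 1.3,-1.1) [ 0.23 -0.99]
```

View pics/w21c.png

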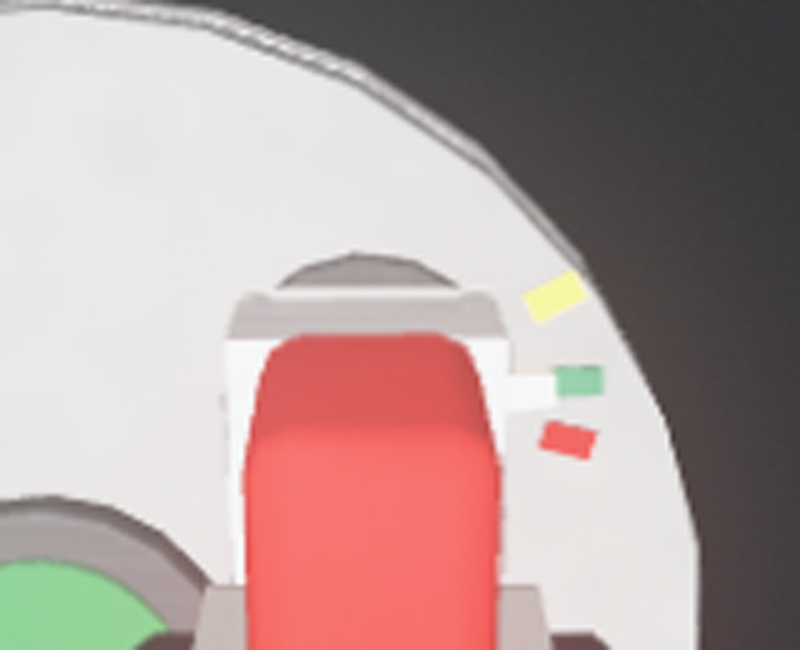

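Emit:
step_arm([
  [0,0,0,0,0,0.09,10],
  [0,0,7,0,0,0.1,10],
  [0,0,26,0,0,0.12,10],
  [0,10,44,0,0,0.28,10],
  [0,35,44,0,0,0.44,10],
  [0,60,44,0,0,0.6,10],
  [0,85,42,0,0,0.75,10],
  [0,98,37,0,0,0.82,10],
])

```text
clock: 32.35
eef_pos: [595.0, 226.8, 207.5]
tcp_rot: [0.864, 1.569, 0.157]
contact_force: [-1.2, -0.3, -3.4]
opening: 0.216
```

```bash
python3 -c "
from h import *
show(r.sense())"
```

```text
t 32.35 tcp [595.  226.8 207.5] yaw -2.2781 tilt [0.002 0.   ] F [-1.2 -0.3 -3.4] T [ 0.03  0.   -0.  ] op 0.216 q6 1.07
```

Emit:
step_arm([
  [-1,-1.5,-8,0,0.002,0,10],
  [-1,-1.5,-16,0,0.002,0,10],
  [-1,-1.5,-21,0,0.002,0,10],
  [-1,-1.5,-24,0,0.002,0,10],
  [-1,-1.5,-26,0,0.002,0,10],
  [-1,-1.5,-28,0,0.002,0,10],
  [-1,-1.5,-30,0,0.002,0,10],
  [-1,-1.5,-32,0,0.002,0,10],
])

```text
clock: 33.35
eef_pos: [594.0, 225.4, 175.5]
tcp_rot: [3.044, 1.57, 2.336]
contact_force: [0.1, -0.4, -1.9]
opening: 0.22
```

```bash
python3 -c "
from h import *
chk('w22',(592.5,224))"
```

```text
t 33.35 tcp [594.  225.4 175.5] yaw -2.2781 tilt [-0.  0.] F [ 0.1 -0.4 -1.9] T [ 0.02 -0.04 -0.04] op 0.220 q6 1.07
socket local [ 2.280e+00 -3.700e-01  3.617e+01  4.180e+02]
washer [592.46 224.14] 11 res 0.32 local [ 1.95 -0.42]
correction world (axis 1.3,-1.1) [ 0.1  -0.94]
```

View pics/w22c.png

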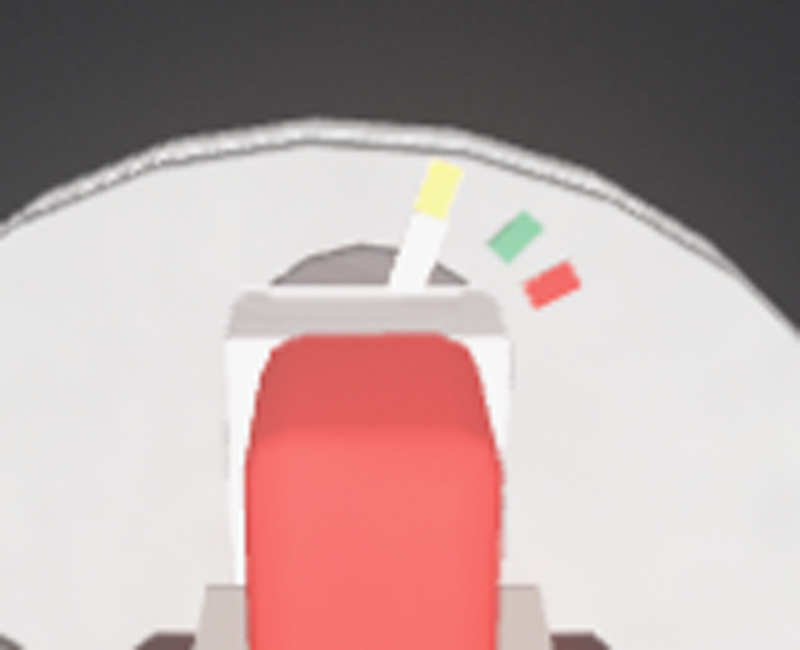

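Emit:
step_arm([
  [0,0,-3,0,0,0,10],
  [0,0,-5.5,0,0,-0.05,10],
  [0.2,-0.2,-6,0,0,-0.17,10],
  [0.4,-0.4,-6,0,0,-0.3,10],
  [0.5,-0.6,-6,0,0,-0.42,10],
  [0.7,-0.8,-6,0,0,-0.52,10],
  [0.8,-1,-6,0,0,-0.58,10],
  [0.8,-1,-6,0,0,-0.58,10],
])

```text
clock: 34.4
eef_pos: [594.2, 224.0, 169.0]
tcp_rot: [-1.703, 1.569, -2.99]
contact_force: [-2.2, -2.2, -1.3]
opening: 0.214
```

```bash
python3 -c "
from h import *
chk('w23',(592.7,224))"
```

```text
t 34.40 tcp [594.2 224.  169. ] yaw -2.8573 tilt [-0.002 -0.   ] F [-2.2 -2.2 -1.3] T [-0.36  0.39  0.17] op 0.214 q6 1.64
socket local [2.240e+00 6.000e-02 3.619e+01 4.180e+02]
washer [592.85 223.53] 10 res 0.37 local [1.44 0.05]
correction world (axis 1.3,-1.1) [ 0.19 -1.14]
```

View pics/w23c.png

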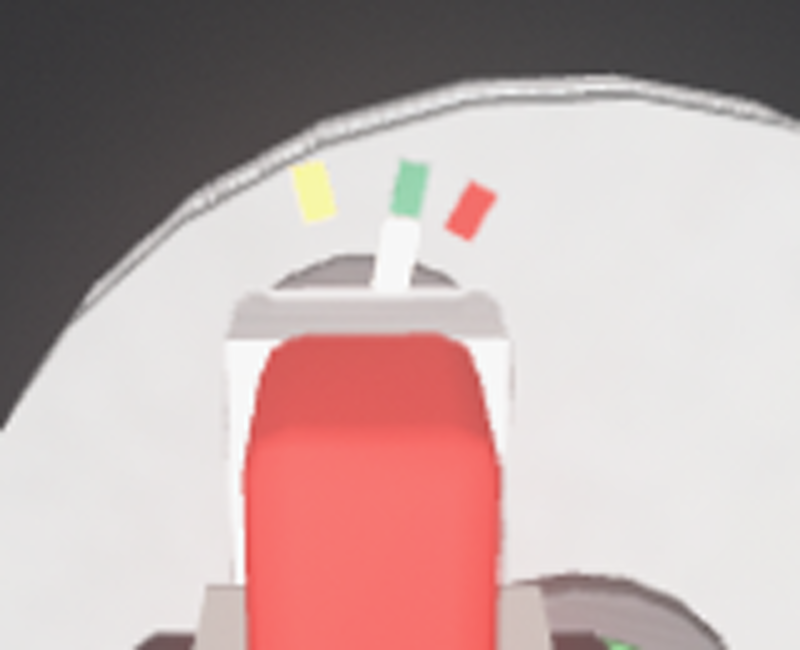

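Emit:
step_arm([
  [0,0,0,0,0,0.09,10],
  [0,0,7,0,0,0.1,10],
  [0,0,26,0,0,0.12,10],
  [-10,-10,46,0,0,0.3,10],
  [-30,-30,48,0,0,0.48,10],
  [-50,-50,48,0,0,0.66,10],
  [-70,-70,48,0,0,0.84,10],
  [-90,-88,48,0,0,1.02,10],
])

```text
clock: 35.45
eef_pos: [504.3, 135.6, 218.6]
tcp_rot: [-0.181, 1.569, -0.441]
contact_force: [0.0, -0.2, -3.1]
opening: 0.219
```

Emit:
step_arm([
  [-5,-4,0,0,0,0.18,10],
  [-9,-7,0,0,0,0.36,10],
  [-9,-7,0,0,0,0.54,10],
  [-9,-7,-2,0,0,0.72,10],
  [-9,-7,-4,0,0,0.9,10],
  [-9,-7,-8,0,0,1.08,10],
  [-9,-7,-14,0,0,1.26,10],
  [-9,-7,-20,0,0,1.33,10],
])

```text
clock: 36.45
eef_pos: [496.0, 128.8, 200.1]
tcp_rot: [-0.544, 1.567, 0.53]
contact_force: [0.8, -0.8, -2.7]
opening: 0.218
```

```bash
python3 -c "
from h import *
chk('w24',(496.5,127.4))"
```

```text
t 36.45 tcp [496.  128.8 200.1] yaw -0.4974 tilt [0.003 0.002] F [ 0.8 -0.8 -2.7] T [-0.01 -0.01 -0.02] op 0.218 q6 -0.82
socket local [  1.77  -1.3   36.39 426.  ]
washer [495.66 127.2 ] 21 res 0.25 local [ 0.43 -1.59]
correction world (axis 1.3,-1.1) [-0.99 -0.01]
```

View pics/w24c.png

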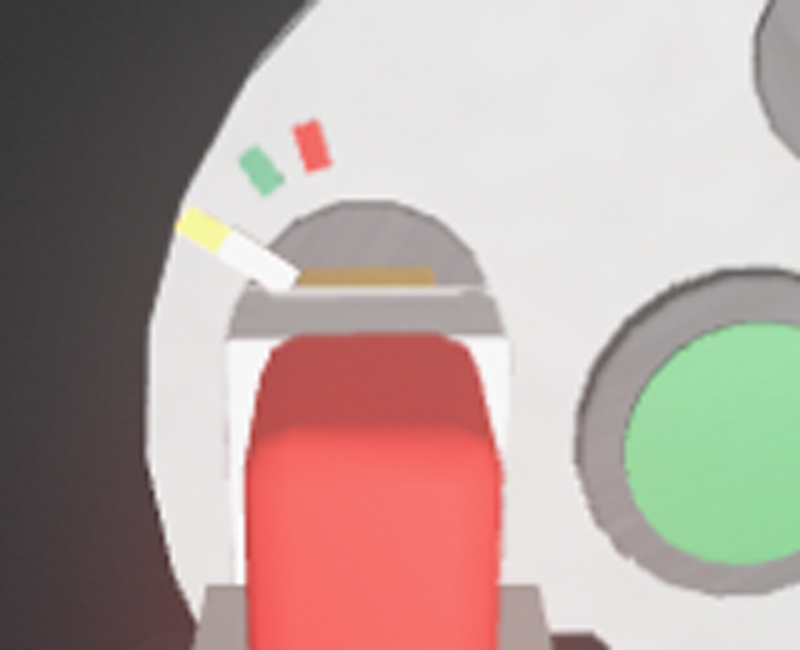

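Emit:
step_arm([
  [-1.1,0.2,-6,-0.002,0.003,0,10],
  [-1.1,0.2,-12,-0.002,0.003,0,10],
  [-1.1,0.2,-15,-0.002,0.003,0,10],
  [-1.1,0.2,-18,-0.002,0.003,0,10],
  [-1.1,0.2,-20,-0.002,0.003,0,10],
  [-1.1,0.2,-22,-0.002,0.003,0,10],
  [-1.1,0.2,-23,-0.002,0.003,0,10],
  [-1.1,0.2,-24.5,-0.002,0.003,0,10],
])

```text
clock: 37.5
eef_pos: [494.6, 128.9, 174.8]
tcp_rot: [2.534, 1.57, -2.674]
contact_force: [0.6, 0.4, -2.6]
opening: 0.216
```

```bash
python3 -c "
from h import *
show(r.sense())"
```

```text
t 37.50 tcp [494.6 128.9 174.8] yaw -0.4954 tilt [-0. -0.] F [ 0.6  0.4 -2.6] T [-0.01  0.02  0.  ] op 0.216 q6 -0.82
```

Emit:
step_arm([
  [0,0,-3,0,0,0,10],
  [0,0,-5,0,0,-0.05,10],
  [0.2,0.2,-5.5,0,0,-0.17,10],
  [0.4,0.4,-5.5,0,0,-0.29,10],
  [0.6,0.6,-5.5,0,0,-0.41,10],
  [0.8,0.8,-5.5,0,0,-0.51,10],
  [0.9,0.9,-5.5,0,0,-0.57,10],
  [0.9,0.9,-5.5,0,0,-0.57,10],
])

```text
clock: 38.5
eef_pos: [496.3, 129.7, 169.5]
tcp_rot: [-0.598, 1.569, -0.091]
contact_force: [2.3, -1.5, -2.1]
opening: 0.214
```

```bash
python3 -c "
from h import *
chk('w25',(496.5,127.4))"
```

```text
t 38.50 tcp [496.3 129.7 169.5] yaw -1.0644 tilt [ 0.001 -0.   ] F [ 2.3 -1.5 -2.1] T [-0.38 -0.74  0.16] op 0.214 q6 -0.25
socket local [  2.36  -1.06  36.32 412.  ]
washer [496.03 127.76] 16 res 0.32 local [ 1.6  -1.22]
correction world (axis 1.3,-1.1) [ 0.04 -0.32]
```

View pics/w25c.png

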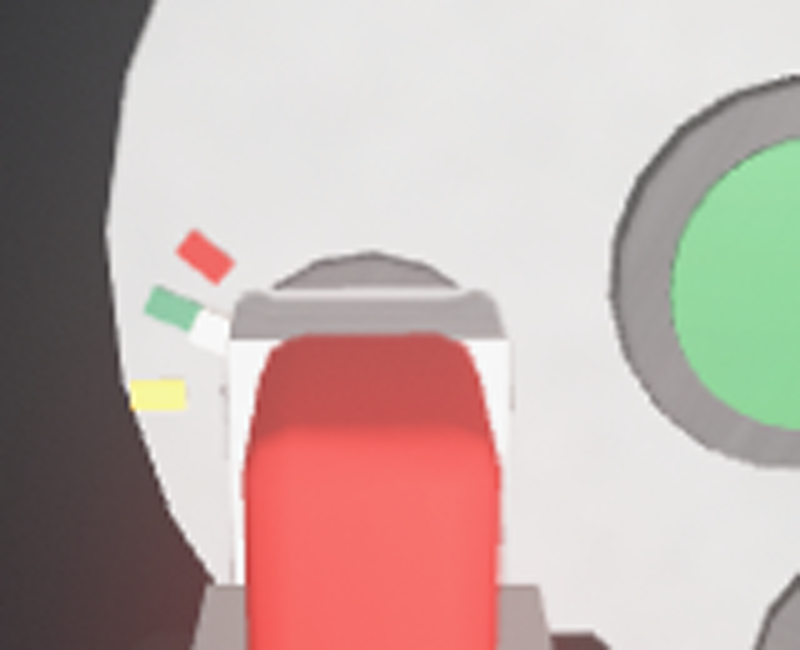

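Emit:
step_arm([
  [0,0,0,0,0,0.09,10],
  [0,0,7,0,0,0.1,10],
  [0,0,26,0,0,0.12,10],
  [4,-15,46,0,0,0.3,10],
  [10,-60,48,0,0,0.48,10],
  [22,-110,48,0,0,0.66,10],
  [34,-160,48,0,0,0.84,10],
  [45,-210,48,0,0,1.0,10],
])

```text
clock: 39.55
eef_pos: [541.3, -81.6, 218.0]
tcp_rot: [-0.355, 1.569, 1.156]
contact_force: [0.1, -0.4, -1.6]
opening: 0.218
```

Emit:
step_arm([
  [10,-50,0,0,0,0.1,10],
  [20,-95,0,0,0,0.15,10],
  [23,-111,0,0,0,0.15,10],
  [23,-111,-15,0,0,0.15,10],
  [23,-111,-40,0,0,0.15,10],
  [23,-111,-60,0,0,0.15,10],
  [23,-111,-75,0,0,0.15,10],
  [23,-111,-75,0,0,0.15,10],
])

```text
clock: 40.55
eef_pos: [563.3, -191.2, 141.5]
tcp_rot: [0.607, 1.567, 2.269]
contact_force: [0.0, 0.0, -2.5]
opening: 0.217
```

```bash
python3 - <<'E'
from h import *
s=look('w26'); im=cv2.imread('pics/w26.png'); d=np.load('pics/w26d.npy'); print(socket(im,d,s))
hsv=cv2.cvtColor(im,cv2.COLOR_BGR2HSV)
m=cv2.inRange(hsv,(90,80,60),(125,255,255)); m[:,:150]=0; m[:,420:]=0
ys,xs=np.where(m); P=deproj('wrist',np.c_[xs,ys],d,s); t=P[(P[:,2]>26)&(P[:,2]<40)]; print('tub rim',len(t),cv2.minAreaRect(t[:,:2].astype(np.float32)))
print('rim low x edge',np.percentile(t[:,0],2),t[:,1].min(),t[:,1].max())
grab('scene','s26.png'); a=cv2.imread('pics/s26.png'); cv2.imwrite('pics/s26c.png',cv2.resize(a[150:260,130:400],None,fx=2.9,fy=2.9,interpolation=2))
E
```

```text
t 40.55 tcp [ 563.3 -191.2  141.5] yaw 0.0914 tilt [-0.002  0.003] F [ 0.   0.  -2.5] T [-0.03  0.03 -0.04] op 0.217 q6 -1.99
(np.float64(0.9239009080530387), np.float64(-1.3502424863844418), np.float64(36.334073675806835), np.int64(421))
tub rim 2399 ((567.188232421875, -195.18289184570312), (69.38777160644531, 67.9152603149414), 4.861073017120361)
rim low x edge 531.8249853337272 -231.69023784733625 -158.76633632623623
```

View pics/w26.png

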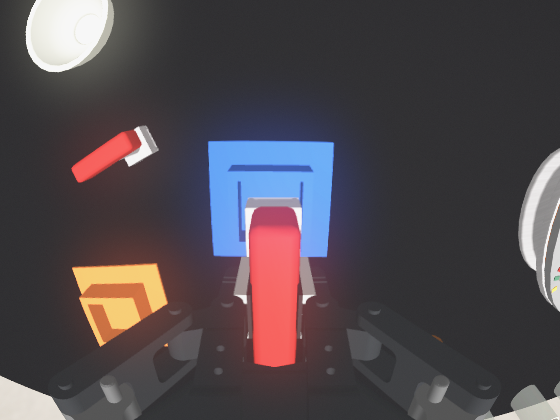

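View pics/s26c.png

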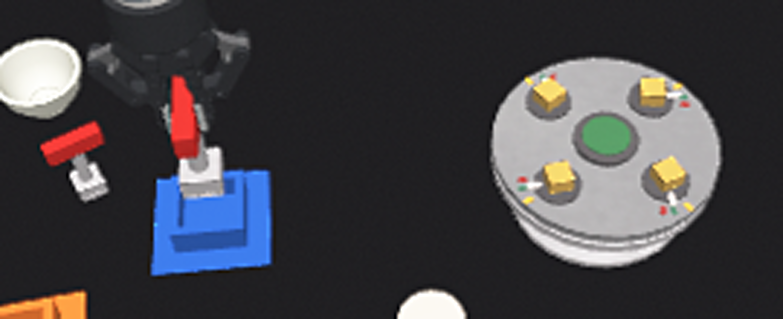

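Emit:
step_arm([
  [2.5,-2.7,-6,-0.003,-0.002,0,10],
  [2.5,-2.7,-14,-0.003,-0.002,0,10],
  [2.5,-2.7,-24,-0.003,-0.002,0,10],
  [2.5,-2.7,-34,-0.003,-0.002,0,10],
  [2.5,-2.7,-42,-0.003,-0.002,0,10],
  [2.5,-2.7,-48,-0.003,-0.002,0,10],
  [2.5,-2.7,-51,-0.003,-0.002,0,10],
  [2.5,-2.7,-52,-0.003,-0.002,0,10],
])

```text
clock: 41.65
eef_pos: [567.1, -194.8, 91.2]
tcp_rot: [-2.139, 1.568, -0.477]
contact_force: [-0.8, 0.4, -2.8]
opening: 0.218
```

```bash
python3 -c "
from h import *
look('w27')"
```

```text
t 41.65 tcp [ 567.1 -194.8   91.2] yaw 0.0912 tilt [ 0.003 -0.001] F [-0.8  0.4 -2.8] T [ 0.02 -0.01  0.06] op 0.218 q6 -1.99
```

View pics/w27c.png

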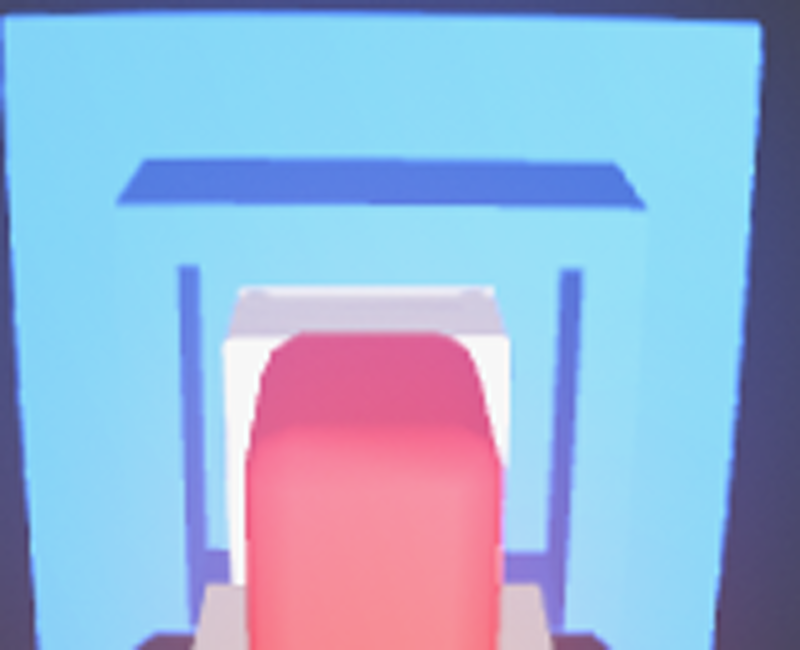

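Emit:
step_arm([
  [-1,0.5,-1,0,0.003,0,10],
  [-1,0.5,-2,0,0.003,0,10],
  [-1,0.5,-2.5,0,0.003,0,10],
  [-1,0.5,-2.6,0,0.003,0,10],
  [-1,0.5,-2.6,0,0.003,0,10],
  [-1,0.5,-2.6,0,0.003,0,10],
  [-1,0.5,-2.6,0,0.003,0,10],
  [-1,0.5,-2.6,0,0.003,0,10],
])

```text
clock: 42.7
eef_pos: [566.1, -194.3, 88.6]
tcp_rot: [2.9, 1.569, -1.721]
contact_force: [0.2, 0.2, -1.9]
opening: 0.215
```

```bash
python3 -c "
from h import *
show(r.sense())"
```

```text
t 42.70 tcp [ 566.1 -194.3   88.6] yaw 0.0911 tilt [-0.    -0.001] F [ 0.2  0.2 -1.9] T [ 0.05  0.02 -0.03] op 0.215 q6 -1.99
```

Emit:
step_arm([
  [0,0,-0.5,0,0,0,10],
  [0,0,-0.9,0,0,0,10],
  [0,0,-0.9,0,0,0,10],
  [0,0,-0.9,0,0,0,24],
  [0,0,-0.9,0,0,0,30],
  [0,0,-0.9,0,0,0,50],
  [0,0,-0.9,0,0,0,75],
  [0,0,-0.9,0,0,0,75],
])

```text
clock: 43.7
eef_pos: [566.1, -194.3, 87.7]
tcp_rot: [2.873, 1.569, -1.748]
contact_force: [0.9, 0.6, -0.4]
opening: 0.873
```

```bash
python3 -c "
from h import *
look('w28')"
```

```text
t 43.70 tcp [ 566.1 -194.3   87.7] yaw 0.0911 tilt [-0.    -0.001] F [ 0.9  0.6 -0.4] T [ 0.01 -0.01 -0.02] op 0.873 q6 -1.99
```

View pics/w28.png

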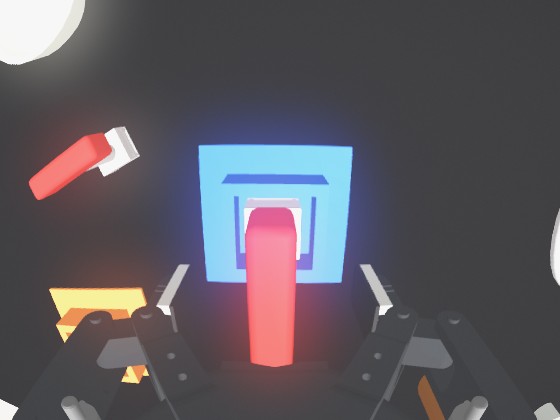

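Released, with the wrench standing upright. Now I retract straight up.

Emit:
step_arm([
  [0,0,15,0,0,0,85],
  [0,0,40,0,0,0,85],
  [0,0,75,0,0,0,85],
  [0,0,110,0,0,0,85],
  [0,0,140,0,0,0,85],
  [0,0,145,0,0,0,85],
  [0,0,145,0,0,0,85],
  [0,0,145,0,0,0,85],
])

```text
clock: 44.75
eef_pos: [565.4, -194.1, 231.5]
tcp_rot: [1.828, 1.569, -2.793]
contact_force: [0.5, 0.7, -0.6]
opening: 0.992
```

```bash
python3 - <<'E'
from h import *
s=look('w29'); im=cv2.imread('pics/w29.png'); d=np.load('pics/w29d.npy')
hsv=cv2.cvtColor(im,cv2.COLOR_BGR2HSV)
m=cv2.inRange(hsv,(0,120,60),(6,255,255))|cv2.inRange(hsv,(172,120,60),(180,255,255)); m[:,:230]=0;m[:,330:]=0;m[:130]=0;m[270:]=0
ys,xs=np.where(m); P=deproj('wrist',np.c_[xs,ys],d,s); t=P[np.abs(P[:,2]-118)<5]; print('handle',np.median(t[:,2]),cv2.minAreaRect(t[:,:2].astype(np.float32)))
m=cv2.inRange(hsv,(95,100,60),(125,255,255)); m[:,:200]=0;m[:,350:]=0
ys,xs=np.where(m); P=deproj('wrist',np.c_[xs,ys],d,s); t=P[(P[:,2]>29)&(P[:,2]<40)]; print('rim',cv2.minAreaRect(t[:,:2].astype(np.float32)))
grab('scene','s29.png'); grab('top','t29.png')
a=cv2.imread('pics/s29.png'); b=cv2.imread('pics/t29.png')
cv2.imwrite('pics/s29c.png',np.vstack([cv2.resize(a[155:250,120:400],(784,266),interpolation=2),np.hstack([cv2.resize(a[160:245,290:390],(392,320),interpolation=2),cv2.resize(b[165:255,175:275],(392,320),interpolation=2)])]))
E
```

```text
t 44.75 tcp [ 565.4 -194.1  231.5] yaw 0.0912 tilt [-0.002 -0.001] F [ 0.5  0.7 -0.6] T [-0.01 -0.08  0.03] op 0.992 q6 -1.99
handle 117.81903096788079 ((566.9943237304688, -196.6095733642578), (73.95989227294922, 19.82185935974121), 5.787234306335449)
rim ((567.2528076171875, -194.91119384765625), (68.29047393798828, 68.14651489257812), 5.091691017150879)
```

View pics/s29c.png

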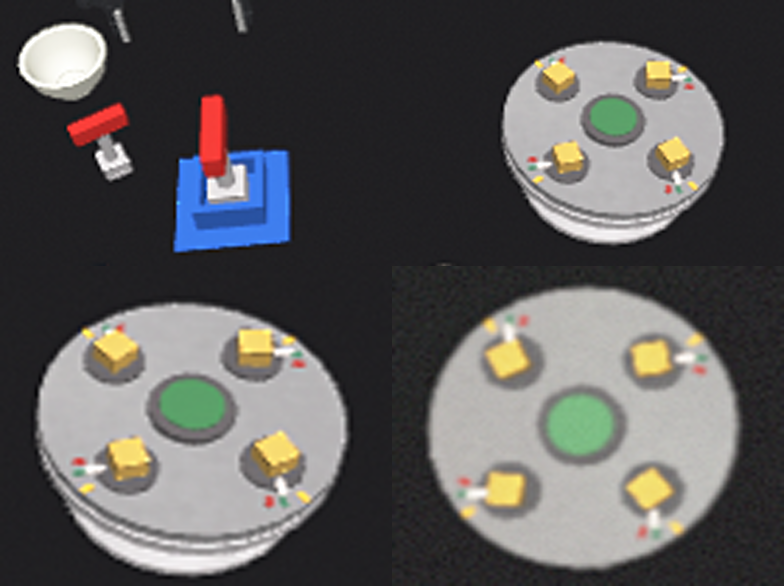

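View pics/t29.png

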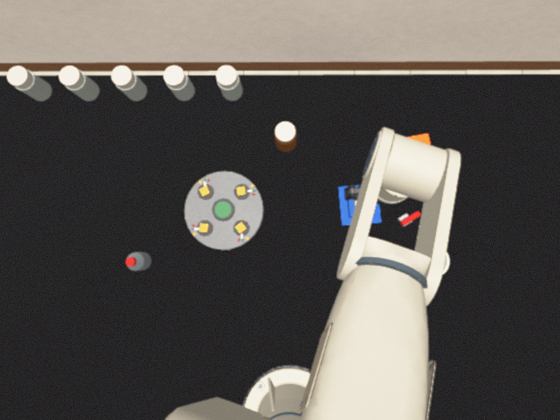

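All four pointers sit at the green ticks. The handle is within 2 mm of the tub's centre, its top is at the seated height, the bystanders have not moved, and the gripper is clear.

```bash
python3 -c "
from h import *
print(order.sign_off())"
```

```text
the job is handed in; nothing more can be done
None
```

I tightened all four bolts in two cross-order passes, put the wrench back in its stand and let go. The job was handed in at about 45 s of the 72 s allowed, and the sign-off gave no verdict.

- **First pass:** I took the near-right bolt, then far-left, far-right and near-left. The wrist camera showed each pointer at the yellow tick, with far-right slightly past it at about 0.28–0.30 rad.
- **Second pass:** I took near-left, far-right, far-left and near-right. All four pointers ended at the green tick, about 0.68–0.72 rad, none near the red.
- **Forces:** The wrist sensor read about 5 N or less on each axis at the end of every move I checked while turning. The hand never went near the cover.
- **Final checks:**
  - The wrench stands upright in the blue tub, its handle within about 2 mm of the tub's centre and at seated height.
  - The gripper is open, about 145 mm above where it let go.
  - The jar, bowl and dropper looked unmoved. In the last top view the arm hides most of the bowl, so I judged it from the scene camera.

**Disagreements between measurements:** The wrist and scene cameras differed by up to 2–4 mm on bolt positions. Long moves also ended about 1 mm off. I corrected both by comparing the socket with the washer before each descent or using positions found in the first pass; the socket went on every time without jamming.

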